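# Pack the power banks into the slide-lid carry case

## Task

Pack the power banks for the trip: slide the case's lid open far enough to uncover all four recesses, put every power bank lying on the desk into a recess of its own (any one) and press it down until it sits flush in the grey insert. Then slide the lid fully shut past its ridge and swing the carry handle up until it clicks upright, and do not disturb the mug or the sticky notes.

Things in the scene. Friction and masses are not known exactly. Their poses are not given: they have to be found in the camera images.
- case: shallow wooden case fixed on the desk, 128 x 253 x 46 mm (x, y, z), origin at the centre of its underside. y: the way the lid opens; -x side faces the robot. Grey insert, top 31 mm above the desk, with four recesses in a row along y; level insert beside the outer ones: 26 mm to the closed (-y) end, 48 mm to the +y end. Closed end and grooved side rails rise to 45.5 mm; 106 mm open between rails
- lid (a joint): sliding of the plywood lid in its grooves (244 x 113 x 5 mm, top 40.5 mm above the desk): 0 shut, 0.222 m fully open to case +y, kept in the grooves by a stop; over 0.196 all recesses are clear. Forcing it over the sprung ridge at the mouth (0.001 to 0.011 m) takes about 7 N either way, 1 N elsewhere; past the ridge it stays shut. A bank over 4 mm proud of the insert blocks it
- lid_bar (a point): middle of the top face of the finger bar on the lid: 64 mm along case x, 12 mm along case y, 16 mm high, top 56.5 mm above the desk; when shut it is 85 mm from the case's middle towards the closed end. Moves with the lid. Can be pinched across its 12 mm from above, or pushed
- handle (a joint): angle of the carry handle, a steel bail hinged at both ends of the case: 0 folded level on the robot's side, 1.571 rad upright over the middle of the case (end stop). Stiff hinge: it stays where it is left. A sprung detent with its crest at 1.38 rad (about 4 N at the grip) then holds it at the stop. Upright, its arm stands across the lid's way out
- handle_grip (a point): middle of the handle's black round grip (15 mm in diameter, 100 mm long, along case y), 105 mm from the hinge axis; the gap between grip and case when folded is about 33 mm
- handle_hinge (a point): point on the handle's hinge axis in the middle of the case, 20 mm above the desk; the axis runs along case y; the grip moves from case -x up to straight above this point
- bay0 (a point): recess 0 of four in the case's grey insert (0 nearest the closed end, 44.5 mm apart): middle of its mouth, level with the insert's top. 100 mm long (case x), 37 wide (case y), 26 deep, flat floor. A sprung nub at each short end, from 2 mm below the mouth, grips a bank by its ends: it must be pushed past the nubs (about 10 N, best near its middle) to the floor, its top then level with the insert
- bay1 (a point): recess 1 of four in the case's grey insert (0 nearest the closed end, 44.5 mm apart): middle of its mouth, level with the insert's top. 100 mm long (case x), 37 wide (case y), 26 deep, flat floor. A sprung nub at each short end, from 2 mm below the mouth, grips a bank by its ends: it must be pushed past the nubs (about 10 N, best near its middle) to the floor, its top then level with the insert
- bay2 (a point): recess 2 of four in the case's grey insert (0 nearest the closed end, 44.5 mm apart): middle of its mouth, level with the insert's top. 100 mm long (case x), 37 wide (case y), 26 deep, flat floor. A sprung nub at each short end, from 2 mm below the mouth, grips a bank by its ends: it must be pushed past the nubs (about 10 N, best near its middle) to the floor, its top then level with the insert
- bay3 (a point): recess 3 of four in the case's grey insert (0 nearest the closed end, 44.5 mm apart): middle of its mouth, level with the insert's top. 100 mm long (case x), 37 wide (case y), 26 deep, flat floor. A sprung nub at each short end, from 2 mm below the mouth, grips a bank by its ends: it must be pushed past the nubs (about 10 N, best near its middle) to the floor, its top then level with the insert
- bank0: aluminium power bank, a bar with grey plastic end caps, 96 x 34 x 26 mm (x, y, z), 0.14 to 0.23 kg, all alike, lying flat on the desk; origin at the centre of its underside, x along its length, z up. May be absent
- bank1: aluminium power bank, a bar with grey plastic end caps, 96 x 34 x 26 mm (x, y, z), 0.14 to 0.23 kg, all alike, lying flat on the desk; origin at the centre of its underside, x along its length, z up. May be absent
- bank2: aluminium power bank, a bar with grey plastic end caps, 96 x 34 x 26 mm (x, y, z), 0.14 to 0.23 kg, all alike, lying flat on the desk; origin at the centre of its underside, x along its length, z up. May be absent
- bank3: aluminium power bank, a bar with grey plastic end caps, 96 x 34 x 26 mm (x, y, z), 0.14 to 0.23 kg, all alike, lying flat on the desk; origin at the centre of its underside, x along its length, z up. May be absent
- mug: bystander: patterned mug, 78 mm across, 89 mm tall, origin under its middle
- notes_small: bystander: square block of sticky notes, 67 x 67 x 16 mm
Things that resemble listed ones, but are neither listed nor needed, are in the scene too. Leave any blue look-alike of the bank1 alone. What is shaped like the bank3 but green is not meant.

How it is judged:
By the outcome, as a careful person would: the job done as asked, in the order asked, and still so for the second after the job is handed in, with the robot touching nothing.
Of bank0, bank1, bank2, bank3 only 2 to 4 are there at a start; the rules pass over those that are not, and their reading is None.
At some moment in a run one of bank0, bank1, bank2, bank3 may be knocked a few centimetres aside while the robot is not near it.
Once in a run the grip may slacken for a moment while it holds something.
It also fails if it takes over 210 s, if anything falls off the work surface, if the arm or the gripper's body presses on something with over 40 N, if the wrist force passes 120 N, or if a joint passes its speed limit or range.

## Robot

A 7-joint arm with a two-finger parallel gripper is mounted at the origin on a cart in front of the work surface, level with it; the furniture and walls round the work are solid. World frame = base frame: x ahead of the robot, y to its left, z up, the work surface at z = 0. Lengths are in m, angles in rad, forces in N, time in s.
With the tool pointing down it reaches from about 0.35 to 0.9 m from the base axis. Payload 8.1 kg.
Tool frame: the origin (TCP) lies between the finger pads; the fingertips stand 22 mm ahead of it and the grasp point (between the pads) lies 3 mm ahead of it; z points along the fingers, y is the line along which they close (so a half turn about z gives the same grasp; the last joint's range is limited). The gripper opens to 85 mm and grips with 20 to 120 N. Pads are 22 mm wide; open, the fingers measure 114 mm over their backs; the gripper's body (76 mm by 85 mm) begins 54 mm behind the grasp point. The pads swing forward as they close: fully open they stand 13 mm farther back than shut.
Start: joints at [1.237, 0.434, 0.025, 1.573, -0.012, 1.134, -0.075], TCP at [0.143, -0.608, 0.253] pointing down, gripper open.
Joint ranges: [-2.62, 2.62], [-0.44, 2.09], [-1.27, 1.32], [0.08, 2.57], [-1.32, 4.46], [0.12, 2], [-2.74, 2.74]. Speed limits (rad/s): [2.22, 2.22, 3.01, 3.01, 3.14, 3.14, 3.14].

## Interface

Orientations are given as a unit quaternion [w, x, y, z].
In Python, from cell import ctrl gives the robot as it stands. The module is installed in compiled form; this text tells all that it offers.
- The arm moves only by the tool carry_out, never from a script. Its arguments are lists of equal length, an entry for each row: "slide": the shift along the tool's x, y, z in m, a list of three; "angular": the turn, a rotation vector about the tool's x, y, z in rad, a list of three. A call has 1 to 8 rows; each row shifts and turns the commanded pose from where the row before left it, along the tool's axes as they then stand; what a row does not reach is not made up. A row lasts 1/12 s, in which the tool goes at most 41.7 mm and 7.16 degrees, less where a joint would pass 70% of its speed; a pose out of reach is approached as far as the arm can. A call with a gripper value outside its range is refused whole. "hand" is the finger opening in m, from 0 to 0.0854, set as the call begins (left out, the last holds). The fingers move at their own pace and stop on an object; "newtons" is the grip in N (left out, the last holds). Time passes only in rows, so rows that do not move let the fingers close. It gives the time, the measured TCP pose, the force, the opening and the grip force at its end, in the units of the state.
- ctrl.get_state(): the state, without advancing time (a new reading comes with each control period).
- ctrl.get_image(name): name is "side" or "top" or "wrist"; returns (picture, depth): 480x640x3 uint8, red, green, blue; 480x640 float32, m along the optical axis (not along the pixel's ray), 0 where there is no reading.
- ctrl.calibration(name): a dict with "K" (3x3 intrinsics, pixels), "k1" (the pictures are not rectified: a ray, as slopes to the right and down, at radius r is drawn at 1 + k1 r^2 times it, then the intrinsics apply), "position" and "rotation" of the camera in the world. Camera axes: x right, y up, looking along -z (the intrinsics and any distortion apply to the point x, -y, -z); pixel columns grow to the right and rows downward; lengths in m; the calibration is good to about 2 mm. A picture is of the moment at which its call begins: read the wrist's pose just before it. calibration takes no time and is no camera call; for the wrist camera it gives the pose at the moment of the call.
- ctrl.finish_job(): hands the job in; it is judged then, once.
The state is a dict: "time_s": time; "qpos": joint angles; "qd": joint speeds; "tau": joint torques, N m; "tool_pos": TCP position; "eef_rot": TCP orientation; "wrist_force": force on the tool from outside, world axes, zero at the start; "torque": the same for the moment, N m; "grip_width": finger opening in m; "grasp_force": force on a finger pad.
Only numpy, scipy, OpenCV 4.12 (cv2) and the standard library are available. Lean on these libraries where they do the work, as an engineer would, in place of code of your own. Each camera call takes 0.05 s, during which the arm holds its last target. There are 200 camera calls.

## Working session

There is one attempt and no reset: what is moved stays moved. The work goes in short steps, Python scripts to look and compute and a tool call to move; the robot and the scene stay as the last step left them, time stands still between calls to the robot, and variables do not carry over. Pictures are saved under pics/ and viewed, at most 14 in all, crops included, and the job is handed in when it is done.

Besides the shell and the picture viewer there is one more tool, called after ">>>" as name(argument=value, ...) on one line, values as JSON. carry_out: Moves the arm, as the interface text tells. Its arguments: {"type":"object","properties":{"slide":{"type":"array","items":{"type":"array","items":{"type":"number"}}},"angular":{"type":"array","items":{"type":"array","items":{"type":"number"}}},"hand":{"type":"number"},"newtons":{"type":"number"}},"required":["slide","angular"]}

```bash
mkdir -p pics
cat > h.py <<'E'
import numpy as np, cv2
from cell import ctrl
from scipy.spatial.transform import Rotation as R
def snap(n,f):
    c=ctrl.calibration(n); p,d=ctrl.get_image(n); cv2.imwrite('pics/'+f+'.png',p[:,:,::-1]); np.savez('pics/'+f+'.npz',p=p,d=d,**{k:np.array(v) for k,v in c.items()}); return p,d,c
def load(f):
    z=np.load('pics/'+f+'.npz'); return z['p'],z['d'],{k:z[k] for k in('K','k1','position','rotation')}
def rot(c):
    r=np.array(c['rotation']); return r if r.shape==(3,3) else R.from_quat(np.r_[r[1:],r[0]]).as_matrix()
def rays(c,uv):
    uv=np.array(uv,float).reshape(-1,1,2)
    s=cv2.undistortPoints(uv,np.array(c['K'],float),np.array([float(c['k1']),0,0,0,0]))[:,0]
    return np.c_[s[:,0],-s[:,1],-np.ones(len(s))]@rot(c).T
def onplane(c,uv,z):
    r=rays(c,uv); o=np.array(c['position']); return o+r*((z-o[2])/r[:,2])[:,None]
def pts(c,uv,d):
    uv=np.array(uv).reshape(-1,2); dd=np.array([d[int(v),int(u)] for u,v in uv]); return np.array(c['position'])+rays(c,uv)*dd[:,None]
def cloud(c,d):
    v,u=np.mgrid[0:480,0:640]; uv=np.c_[u.ravel(),v.ravel()]
    return (np.array(c['position'])+rays(c,uv)*d.ravel()[:,None]).reshape(480,640,3)
def project(c,P):
    q=(np.array(P,float).reshape(-1,3)-np.array(c['position']))@rot(c); s=np.c_[q[:,0],-q[:,1]]/-q[:,2:]
    s=s*(1+float(c['k1'])*(s**2).sum(1))[:,None]; K=np.array(c['K']); return s*[K[0,0],K[1,1]]+K[:2,2]
def tomove(p):
    s=ctrl.get_state(); q=s['eef_rot']; return (np.array(p)-s['tool_pos'])@R.from_quat(np.r_[q[1:],q[0]]).as_matrix()
E
python3 - <<'E'
from h import *
print(ctrl.get_state())
for n in('top','side'):
    p,d,c=snap(n,n+'0'); print(n,c)
E
```

```text
{'time_s': 0.0, 'qpos': array([ 1.23735536,  0.43520599,  0.02495219,  1.57408212, -0.0116198 ,
        1.13399151, -0.07509391]), 'qd': array([-0.00027252, -0.00048338,  0.00107389,  0.00028929,  0.00027067,
        0.00159785, -0.00014094]), 'tau': array([-7.17973103e-05, -6.70477939e+01,  1.02507714e+00, -3.16206551e+01,
        1.55150809e-02,  1.23674711e-02,  9.96911490e-05]), 'tool_pos': array([ 0.14285814, -0.60797988,  0.25254204]), 'eef_rot': array([-7.57282299e-04,  9.93349210e-01,  1.15137975e-01, -1.44859905e-04]), 'wrist_force': array([-0.04641302,  0.56036143,  0.77428906]), 'torque': array([ 0.01497441,  0.02220876, -0.00154137]), 'grasp_force': 0.0, 'grip_width': 0.0852309399790662}
top {'K': array([[501.31450356,   0.        , 331.04945611],
       [  0.        , 501.31450356, 249.10232048],
       [  0.        ,   0.        ,   1.        ]]), 'k1': -0.09074943007604248, 'position': array([ 0.43337494, -0.12376761,  1.20320508]), 'rotation': array([ 0.71002   ,  0.04743909, -0.04267235, -0.70128468])}
side {'K': array([[568.05295941,   0.        , 316.59676669],
       [  0.        , 568.05295941, 234.07747404],
       [  0.        ,   0.        ,   1.        ]]), 'k1': -0.09346591753580366, 'position': array([ 0.55667538, -1.20829267,  0.58740438]), 'rotation': array([ 0.84846621,  0.52920601, -0.00242546,  0.00634053])}
```

View pics/top0.png

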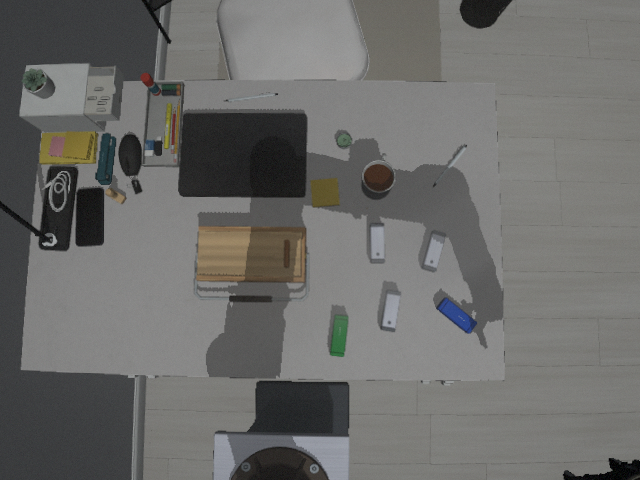

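View pics/side0.png

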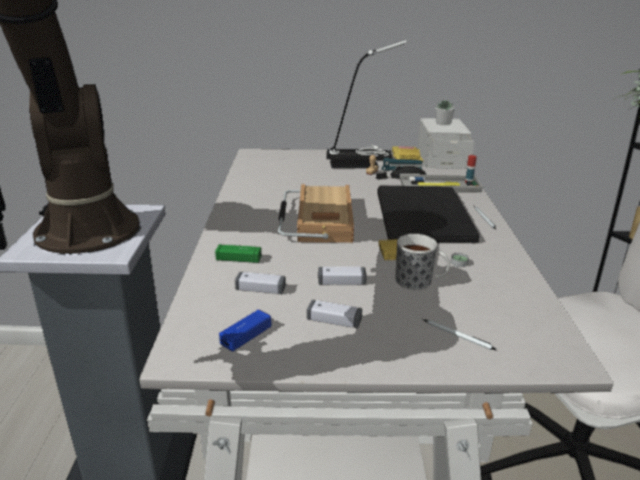

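The top view shows the case at (252,255), lid bar at (287,253) and the folded handle grip at (250,298). White banks are at (377,242), (434,251) and (390,311). The look-alikes are green at (339,335) and blue at (457,315), and both stay put. The mug is at (378,177) and the notes at (325,192).

```bash
cat >> h.py <<'E'
def rect(P):
    r=cv2.minAreaRect((P[:,:2]*1000).astype(np.float32)); b=cv2.boxPoints(r)/1000
    e=b[1]-b[0],b[2]-b[1]; l=max(e,key=np.linalg.norm)
    return np.array(r[0])/1000,sorted(np.array(r[1])),np.degrees(np.arctan2(l[1],l[0]))%180
def banks(f,top=0.026):
    p,d,c=load(f); W=cloud(c,d); hsv=cv2.cvtColor(p,cv2.COLOR_RGB2HSV)
    m=((abs(W[:,:,2]-top)<0.009)&(W[:,:,0]>0.2)&(W[:,:,0]<.95)&(W[:,:,1]<.0)&(W[:,:,1]>-.75)&(hsv[:,:,1]<60)).astype(np.uint8)
    m=cv2.morphologyEx(m,cv2.MORPH_OPEN,np.ones((3,3)))
    n,L,S,C=cv2.connectedComponentsWithStats(m)
    for i in range(1,n):
        if S[i,4]<150: continue
        v,u=np.where(L==i); P=onplane(c,np.c_[u,v],top); print('blob',C[i].round(),S[i,4],rect(P),'z',np.median(W[v,u,2]).round(4))
E
python3 - <<'E'
from h import *
banks('top0')
p,d,c=load('top0'); W=cloud(c,d); Z=W[:,:,2]; 
print('desk z',[np.median(Z[v-4:v+4,u-4:u+4]).round(4) for u,v in((100,300),(400,280),(470,280),(330,240))])
hsv=cv2.cvtColor(p,cv2.COLOR_RGB2HSV)
box=np.zeros((480,640),bool); box[215:305,185:315]=1
m=box&(abs(Z-.042)<.012)&(hsv[:,:,1]>50); v,u=np.where(m)
P=onplane(c,np.c_[u,v],.043); print('case',m.sum(),rect(P),'zmed',np.median(Z[m]))
m=box&(Z>.05)&(Z<.07); v,u=np.where(m); print('bar',m.sum(),rect(onplane(c,np.c_[u,v],.0565)),(u.mean(),v.mean()))
m=box&(p.max(2)<60); m[:290]=0; v,u=np.where(m); print('grip',m.sum(),rect(onplane(c,np.c_[u,v],.02)),u.min(),u.max(),np.median(Z[m]))
o=p[205:315,180:480]; cv2.imwrite('pics/crop0.png',cv2.resize(o,None,fx=2.6,fy=2.6,interpolation=cv2.INTER_CUBIC)[:,:,::-1])
E
```

```text
blob [296. 154.] 1586 (array([ 0.81833319, -0.02570253]), [np.float64(50.298072814941406), np.float64(203.4252471923828)], np.float32(179.9089)) z 0.022
blob [377. 243.] 524 (array([ 0.60041864, -0.22251425]), [np.float64(30.985698699951172), np.float64(96.05443572998047)], np.float32(0.13641979)) z 0.0263
blob [434. 251.] 583 (array([ 0.58352087, -0.35834921]), [np.float64(35.29215621948242), np.float64(96.62814331054688)], np.float32(163.94434)) z 0.0266
blob [390. 310.] 580 (array([ 0.44195352, -0.25426581]), [np.float64(34.47840881347656), np.float64(93.42400360107422)], np.float32(171.15234)) z 0.0268
desk z [np.float64(0.0002), np.float64(0.0008), np.float64(0.0014), np.float64(0.0012)]
case 5734 (array([0.56918121, 0.07299631]), [np.float64(129.03759765625), np.float64(255.14845275878906)], np.float32(89.93654)) zmed 0.041444374547345064
bar 181 (array([0.56801776, 0.06571133]), [np.float64(123.33226013183594), np.float64(240.144287109375)], np.float32(89.26614)) (np.float64(280.8508287292818), np.float64(254.35911602209944))
grip 250 (array([0.46522195, 0.07505472]), [np.float64(11.7870454788208), np.float64(99.82605743408203)], np.float32(90.893654)) 229 271 0.02973003487611281
```

View pics/crop0.png

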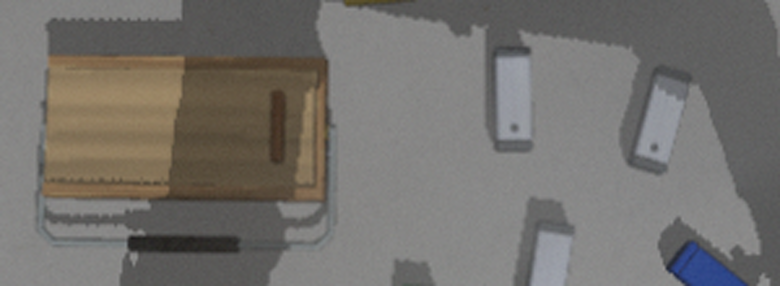

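The crop shows the lid shut: bar at crop (278,127), about 40 mm from the closed end at x=327. The banks lie nearly along world x. Next I move above the lid bar.

>>> carry_out(slide=[[0, 0, 0], [0, 0, 0], [0.017, -0.024, 0], [0.017, -0.024, 0], [0.017, -0.024, 0], [0.017, -0.024, 0], [0.017, -0.024, 0], [0.017, -0.024, 0]], angular=[[0, 0, 0.116], [0, 0, 0.116], [0, 0, 0], [0, 0, 0], [0, 0, 0], [0, 0, 0], [0, 0, 0], [0, 0, 0]])

```text
time_s: 0.77
tool_pos: [0.2456, -0.4631, 0.253]
eef_rot: [-0.0, 1.0, -0.001, -0.0]
wrist_force: [0.4, 0.7, 0.0]
grip_width: 0.0855
grasp_force: 0.0
```

>>> carry_out(slide=[[0.017, -0.024, 0], [0.017, -0.024, 0], [0.017, -0.024, 0], [0.017, -0.024, 0], [0.017, -0.024, 0], [0.017, -0.024, 0], [0.017, -0.024, 0], [0.017, -0.024, 0]], angular=[[0, 0, 0], [0, 0, 0], [0, 0, 0], [0, 0, 0], [0, 0, 0], [0, 0, 0], [0, 0, 0], [0, 0, 0]])

```text
time_s: 1.43
tool_pos: [0.3818, -0.2714, 0.2532]
eef_rot: [-0.0, 1.0, -0.001, -0.0]
wrist_force: [-0.3, -0.4, -0.5]
grip_width: 0.0853
grasp_force: 0.0
```

>>> carry_out(slide=[[0.017, -0.024, 0], [0.017, -0.024, 0], [0.017, -0.024, 0], [0.017, -0.024, 0], [0.017, -0.024, 0], [0.017, -0.024, 0], [0.017, -0.024, 0], [0.017, -0.024, 0]], angular=[[0, 0, 0], [0, 0, 0], [0, 0, 0], [0, 0, 0], [0, 0, 0], [0, 0, 0], [0, 0, 0], [0, 0, 0]])

```text
time_s: 2.1
tool_pos: [0.518, -0.0796, 0.253]
eef_rot: [0.0, 1.0, -0.001, -0.0]
wrist_force: [0.6, 0.0, 0.6]
grip_width: 0.0854
grasp_force: 0.0
```

>>> carry_out(slide=[[0.017, -0.024, 0], [0.017, -0.024, 0], [0.017, -0.024, 0], [0, 0, 0], [0, 0, 0]], angular=[[0, 0, 0], [0, 0, 0], [0, 0, 0], [0, 0, 0], [0, 0, 0]], hand=0.04)

```text
time_s: 2.52
tool_pos: [0.569, -0.0071, 0.2526]
eef_rot: [-0.0, 1.0, 0.001, -0.0]
wrist_force: [0.2, -0.4, -0.3]
grip_width: 0.0401
grasp_force: 0.0
```

Run:
```python
from h import *
s=ctrl.get_state(); print(s['tool_pos'],s['eef_rot'],s['qpos'],s['time_s'])
p,d,c=snap('wrist','w1'); print(c['position'],rot(c))
```

```text
[ 0.56897062 -0.00710773  0.25264957] [-3.41672645e-04  9.99999287e-01  1.03436234e-03 -4.90033400e-04] [ 0.13166197  0.36584547 -0.28690838  1.69380546  0.11297914  1.09914435
 -1.75751407] 2.5167
[ 0.65022645 -0.00691283  0.3715565 ] [[ 2.43684459e-03  9.47606638e-01  3.19430309e-01]
 [-9.99996758e-01  2.54513814e-03  7.84111487e-05]
 [-7.38691336e-04 -3.19429464e-01  9.47609768e-01]]
```

View pics/w1.png

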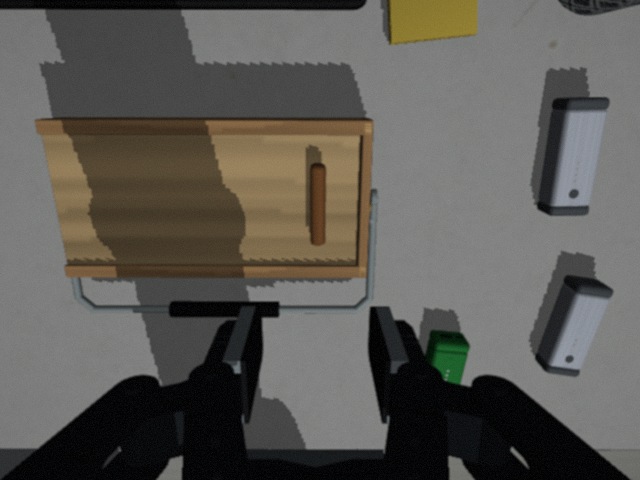

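The wrist view shows the bar at (318,205), case corners at (372,120), (362,276), (38,122) and (67,276), and the folded grip at (225,309). Next I measure these.

Run:
```python
from h import *
p,d,c=load('w1'); W=cloud(c,d); Z=W[:,:,2]; hsv=cv2.cvtColor(p,cv2.COLOR_RGB2HSV)
m=(Z>.053)&(Z<.062); m[:150]=0;m[260:]=0;m[:,:290]=0;m[:,345:]=0
v,u=np.where(m); print('bar',rect(onplane(c,np.c_[u,v],.0565)),np.median(Z[m]))
P=onplane(c,[(372,120),(362,276),(38,122),(67,276)],.0455); print('corners',P.round(4),P.mean(0))
m=(Z>.04)&(Z<.052)&(hsv[:,:,1]>70); m[:100]=0;m[285:]=0;m[:,385:]=0;v,u=np.where(m)
print('case',rect(onplane(c,np.c_[u,v],.0455)))
m=(p.max(2)<45);m[:298]=0;m[318:]=0;m[:,:160]=0;m[:,290:]=0;v,u=np.where(m); print('grip',rect(onplane(c,np.c_[u,v],.02)),np.median(Z[m]))
banks('w1')
```

```text
bar (array([ 0.57220038, -0.00922048]), [np.float64(10.946602821350098), np.float64(61.89035415649414)], np.float32(179.9629)) 0.054576940515321054
corners [[ 0.6348 -0.0489  0.0455]
 [ 0.5093 -0.0462  0.0455]
 [ 0.6327  0.1989  0.0455]
 [ 0.5086  0.2003  0.0455]] [0.57133225 0.07602208 0.0455    ]
case (array([0.57162195, 0.07496172]), [np.float64(127.12708282470703), np.float64(252.16883850097656)], np.float32(90.073364))
grip (array([0.46465622, 0.07750026]), [np.float64(16.537036895751953), np.float64(102.53364562988281)], np.float32(90.1541)) 0.027953863455950356
blob [591.   6.] 260 (array([ 0.71358453, -0.20696043]), [np.float64(6.41235876083374), np.float64(29.800901412963867)], np.float32(74.42955)) z 0.0249
blob [577. 155.] 5137 (array([ 0.60415033, -0.21718921]), [np.float64(36.27024459838867), np.float64(94.47216796875)], np.float32(1.25765)) z 0.0241
blob [359. 269.] 1286 (array([ 0.51259991, -0.04806274]), [np.float64(49.479122161865234), np.float64(127.17969512939453)], np.float32(153.87032)) z 0.0234
blob [577. 328.] 3545 (array([ 0.44669919, -0.24893562]), [np.float64(37.52863311767578), np.float64(96.3399887084961)], np.float32(171.32152)) z 0.0241
```

>>> carry_out(slide=[[0.003, 0.0024, 0.023], [0, 0, 0.023], [0, 0, 0.023], [0, 0, 0.023], [0, 0, 0.023], [0, 0, 0.023], [0, 0, 0.023], [0, 0, 0.0235]], angular=[[0, 0, 0], [0, 0, 0], [0, 0, 0], [0, 0, 0], [0, 0, 0], [0, 0, 0], [0, 0, 0], [0, 0, 0]], hand=0.03)

```text
time_s: 3.23
tool_pos: [0.5711, -0.0134, 0.068]
eef_rot: [0.001, 1.0, -0.002, -0.0]
wrist_force: [0.3, -0.6, -0.3]
grip_width: 0.0303
grasp_force: 0.0
```

>>> carry_out(slide=[[0, 0, 0], [0, 0, 0], [0, 0, 0], [0, 0, 0]], angular=[[0, 0, 0], [0, 0, 0], [0, 0, 0], [0, 0, 0]], hand=0.0, newtons=40)

```text
time_s: 3.57
tool_pos: [0.5685, -0.009, 0.0667]
eef_rot: [-0.002, 1.0, 0.0, -0.003]
wrist_force: [3.5, 11.4, -30.7]
grip_width: 0.0108
grasp_force: 40.5
```

>>> carry_out(slide=[[0, 0, 0], [0, 0, 0], [0, 0, 0]], angular=[[0, 0, 0], [0, 0, 0], [0, 0, 0]])

```text
time_s: 3.82
tool_pos: [0.5685, -0.009, 0.0667]
eef_rot: [-0.002, 1.0, 0.0, -0.003]
wrist_force: [2.2, 12.3, -31.6]
grip_width: 0.0101
grasp_force: 40.5
```

>>> carry_out(slide=[[0, -0.005, 0.001], [0, -0.01, 0], [0, -0.015, 0], [0, -0.02, 0], [0, -0.02, 0], [0, -0.02, 0], [0, -0.02, 0], [0, -0.02, 0]], angular=[[0, 0, 0], [0, 0, 0], [0, 0, 0], [0, 0, 0], [0, 0, 0], [0, 0, 0], [0, 0, 0], [0, 0, 0]])

```text
time_s: 4.48
tool_pos: [0.5685, 0.1167, 0.0665]
eef_rot: [0.002, 1.0, -0.001, -0.003]
wrist_force: [-2.8, -1.4, -16.5]
grip_width: 0.0103
grasp_force: 42.3
```

Opening well: 0.126 m so far, aiming for about 0.215.

>>> carry_out(slide=[[0, -0.02, 0], [0, -0.02, 0], [0, -0.02, 0], [0, -0.015, 0], [0, -0.01, 0], [0, 0, 0], [0, 0, 0], [0, 0, 0]], angular=[[0, 0, 0], [0, 0, 0], [0, 0, 0], [0, 0, 0], [0, 0, 0], [0, 0, 0], [0, 0, 0], [0, 0, 0]])

```text
time_s: 5.15
tool_pos: [0.5686, 0.2024, 0.0665]
eef_rot: [0.001, 1.0, -0.0, -0.003]
wrist_force: [-6.8, 0.4, -16.4]
grip_width: 0.0108
grasp_force: 42.5
```

>>> carry_out(slide=[[0, 0, 0], [0, 0, 0], [0, 0, 0], [0, 0, -0.03], [0, 0, -0.035], [0, 0, -0.035], [0, 0.005, -0.035], [0, 0.02, -0.035]], angular=[[0, 0, 0], [0, 0, 0], [0, 0, 0], [0, 0, 0], [0, 0, 0], [0, 0, 0], [0, 0, 0], [0, 0, 0]], hand=0.03)

```text
time_s: 5.82
tool_pos: [0.572, 0.1819, 0.2412]
eef_rot: [-0.002, 1.0, 0.001, 0.001]
wrist_force: [1.4, -0.0, -0.1]
grip_width: 0.0301
grasp_force: 0.0
```

>>> carry_out(slide=[[0, 0.03, -0.01], [0, 0.03, 0], [0, 0.03, 0], [0, 0.01, 0], [0, 0, 0], [0, 0, 0], [0, 0, 0]], angular=[[0, 0, 0], [0, 0, 0], [0, 0, 0], [0, 0, 0], [0, 0, 0], [0, 0, 0], [0, 0, 0]], hand=0.06)

```text
time_s: 6.4
tool_pos: [0.572, 0.0802, 0.2484]
eef_rot: [-0.001, 1.0, 0.0, 0.001]
wrist_force: [0.7, 0.4, -0.1]
grip_width: 0.06
grasp_force: 0.0
```

Run:
```python
from h import *
s=ctrl.get_state(); print(s['tool_pos'],s['eef_rot'],s['wrist_force'])
p,d,c=snap('wrist','w2'); print(c['position'])
```

```text
[0.57201257 0.08016081 0.24837284] [-5.63549762e-04  9.99999704e-01  1.46247543e-05  5.24088236e-04] [ 0.71719112  0.3996648  -0.0810058 ]
[0.65304485 0.08014239 0.36745497]
```

View pics/w2.png

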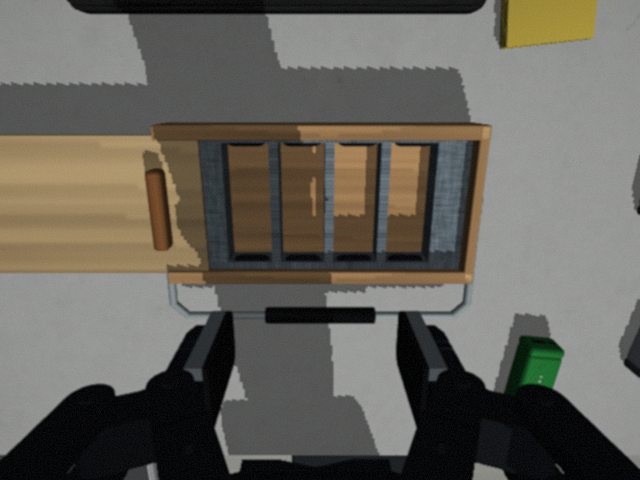

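All four recesses are clear. They sit at columns 228–272, 281–323, 333–378 and 388–433, and the insert spans rows 142–262. The lid edge is at column 203. Next I get metric positions from the depth profile.

Run:
```python
from h import *
p,d,c=load('w2'); W=cloud(c,d); Z=W[:,:,2]
for r in(185,235):
    z=np.median(Z[r-6:r+7],0); e=[u for u in range(200,470) if (z[u]>.02)!=(z[u+1]>.02)]
    print(r,[(u,onplane(c,[(u+.5,r)],.031)[0,1].round(4)) for u in e], 'lidedge',[u for u in range(180,230) if z[u]>.036][-1:])
    print('insert z',np.median(z[445:460]))
for u in(250,302,355,410):
    z=np.median(Z[:,u-6:u+7],1); e=[v for v in range(125,280) if (z[v]>.026)!=(z[v+1]>.026)]
    print(u,[(v,onplane(c,[(u,v+.5)],.031)[0,0].round(4)) for v in e])
g=cv2.cvtColor(p,cv2.COLOR_RGB2GRAY)
print(onplane(c,[(490,126),(474,281),(154,127),(168,281)],.0455).round(4))
print('bar',onplane(c,[(158,170),(163,248),(149,171),(170,247)],.0565).round(4))
```

```text
185 [(226, np.float64(0.1516)), (269, np.float64(0.1171)), (279, np.float64(0.1091)), (324, np.float64(0.073)), (334, np.float64(0.0649)), (378, np.float64(0.0296)), (389, np.float64(0.0208)), (431, np.float64(-0.0128))] lidedge [202]
insert z 0.029452438117374302
235 [(229, np.float64(0.1519)), (271, np.float64(0.1168)), (281, np.float64(0.1085)), (324, np.float64(0.0726)), (333, np.float64(0.0651)), (375, np.float64(0.0301)), (386, np.float64(0.021)), (427, np.float64(-0.0132))] lidedge [206]
insert z 0.02932636231269481
250 [(143, np.float64(0.6201)), (258, np.float64(0.5244))]
302 [(143, np.float64(0.6201)), (258, np.float64(0.5244))]
355 [(143, np.float64(0.6201)), (258, np.float64(0.5245))]
410 [(143, np.float64(0.6201)), (258, np.float64(0.5245))]
[[ 0.6342 -0.0479  0.0455]
 [ 0.5102 -0.051   0.0455]
 [ 0.6333  0.199   0.0455]
 [ 0.5099  0.2022  0.0455]]
bar [[0.6035 0.1957 0.0565]
 [0.5428 0.1989 0.0565]
 [0.6028 0.2024 0.0565]
 [0.5437 0.1934 0.0565]]
```

>>> carry_out(slide=[[0.004, 0.037, 0], [0.004, 0.037, 0], [0.004, 0.037, 0], [0.004, 0.037, 0], [0.004, 0.037, 0], [0.004, 0.037, 0], [0.004, 0.037, 0.02], [0.002, 0.037, 0.03]], angular=[[0, 0, 0], [0, 0, 0], [0, 0, 0], [0, 0, 0], [0, 0, 0], [0, 0, 0], [0, 0, 0], [0, 0, 0]])

```text
time_s: 7.12
tool_pos: [0.6037, -0.2136, 0.2037]
eef_rot: [0.001, 1.0, 0.0, 0.003]
wrist_force: [1.3, -0.3, 0.0]
grip_width: 0.06
grasp_force: 0.0
```

>>> carry_out(slide=[[0, 0, 0.03], [0, 0, 0.02], [0, 0, 0], [0, 0, 0]], angular=[[0, 0, 0], [0, 0, 0], [0, 0, 0], [0, 0, 0]])

```text
time_s: 7.45
tool_pos: [0.6012, -0.2105, 0.1512]
eef_rot: [-0.001, 1.0, 0.0, -0.001]
wrist_force: [-0.4, 0.1, 0.7]
grip_width: 0.0597
grasp_force: 0.0
```

```bash
cat >> h.py <<'E'
def pose():
    s=ctrl.get_state(); q=s['eef_rot']; M=R.from_quat(np.r_[q[1:],q[0]]).as_matrix()
    print('t',s['time_s'],'tcp',s['tool_pos'].round(4),'yaw',np.degrees(np.arctan2(M[1,0],M[0,0])).round(2),'F',s['wrist_force'].round(1),'w',round(s['grip_width'],4))
E
python3 - <<'E'
from h import *
pose(); snap('wrist','w3'); banks('w3')
E
```

```text
t 7.45 tcp [ 0.6012 -0.2105  0.1512] yaw 0.05 F [-0.4  0.1  0.7] w 0.0597
blob [333. 228.] 8102 (array([ 0.60509515, -0.22113206]), [np.float64(33.22820281982422), np.float64(94.61619567871094)], np.float32(1.3307861)) z 0.0242
blob [550. 255.] 8116 (array([ 0.58816235, -0.35315414]), [np.float64(36.7158088684082), np.float64(94.00128173828125)], np.float32(163.89418)) z 0.0241
blob [ 18. 291.] 3259 (array([ 0.5657771 , -0.02173717]), [np.float64(18.247604370117188), np.float64(106.95774841308594)], np.float32(177.34932)) z 0.0294
blob [ 84. 325.] 1426 (array([ 0.53904456, -0.05891236]), [np.float64(9.887720108032227), np.float64(84.59796905517578)], np.float32(179.0297)) z 0.0222
blob [377. 423.] 3371 (array([ 0.46191931, -0.25427936]), [np.float64(34.118743896484375), np.float64(68.3448257446289)], np.float32(171.21542)) z 0.0242
blob [ 33. 415.] 274 (array([ 0.46980304, -0.01186136]), [np.float64(8.657875061035156), np.float64(21.5379695892334)], np.float32(90.084915)) z 0.024
```

>>> carry_out(slide=[[0.004, 0.01, 0.02], [0, 0, 0.02], [0, 0, 0.02], [0, 0, 0.02], [0, 0, 0.02], [0, 0, 0.018], [0, 0, 0], [0, 0, 0]], angular=[[0, 0, -0.023], [0, 0, 0], [0, 0, 0], [0, 0, 0], [0, 0, 0], [0, 0, 0], [0, 0, 0], [0, 0, 0]])

```text
time_s: 8.17
tool_pos: [0.6061, -0.2216, 0.0351]
eef_rot: [0.0, 1.0, 0.011, 0.0]
wrist_force: [0.2, 1.2, -0.4]
grip_width: 0.0599
grasp_force: 0.0
```

>>> carry_out(slide=[[0, 0, 0], [0, 0, 0], [0, 0, 0], [0, 0, 0], [0, 0, -0.01], [0, 0, -0.02], [0, 0, -0.03], [0, 0, -0.03]], angular=[[0, 0, 0], [0, 0, 0], [0, 0, 0], [0, 0, 0], [0, 0, 0], [0, 0, 0], [0, 0, 0], [0, 0, 0]], hand=0.0, newtons=60)

```text
time_s: 8.83
tool_pos: [0.6045, -0.2221, 0.1254]
eef_rot: [-0.0, 1.0, 0.011, -0.001]
wrist_force: [0.7, -0.3, -1.8]
grip_width: 0.0324
grasp_force: 59.9
```

Run:
```python
from h import *
pose(); snap('wrist','w4')
```

```text
t 8.8333 tcp [ 0.6045 -0.2221  0.1254] yaw 1.25 F [ 0.7 -0.3 -1.8] w 0.0324
```

View pics/w4.png

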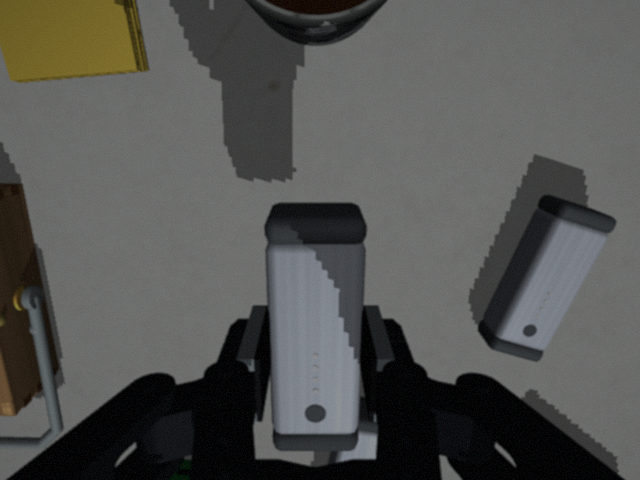

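Run:
```python
from h import *
p,d,c=load('w4'); W=cloud(c,d); Z=W[:,:,2]
print('top z',np.median(Z[300:400,290:340]).round(4),[ (v,Z[v,316].round(4),W[v,316,0].round(4)) for v in range(200,260,5)],[ (v,Z[v,316].round(4),W[v,316,0].round(4)) for v in range(430,460,4)])
zt=np.median(Z[300:400,290:340])
for v in(300,400):print(v,[(u,W[v,u].round(4)) for u in (262,266,270,352,356,360,364)])
```

```text
top z 0.1135 [(200, np.float64(-0.0018), np.float64(0.6283)), (205, np.float64(0.0965), np.float64(0.6494)), (210, np.float64(0.1021), np.float64(0.649)), (215, np.float64(0.1098), np.float64(0.6493)), (220, np.float64(0.1108), np.float64(0.6479)), (225, np.float64(0.1119), np.float64(0.6465)), (230, np.float64(0.1145), np.float64(0.6456)), (235, np.float64(0.1137), np.float64(0.6437)), (240, np.float64(0.1136), np.float64(0.6419)), (245, np.float64(0.1112), np.float64(0.6394)), (250, np.float64(0.2443), np.float64(0.6858)), (255, np.float64(0.1133), np.float64(0.6366))] [(430, np.float64(0.113), np.float64(0.5646)), (434, np.float64(0.1114), np.float64(0.5611)), (438, np.float64(0.1141), np.float64(0.5618)), (442, np.float64(0.1136), np.float64(0.5594)), (446, np.float64(0.1133), np.float64(0.5571)), (450, np.float64(0.1127), np.float64(0.5545)), (454, np.float64(-0.0016), np.float64(0.4369)), (458, np.float64(-0.001), np.float64(0.4337))]
300 [(262, array([ 0.5611, -0.1886, -0.0031])), (266, array([ 0.5617, -0.1913, -0.002 ])), (270, array([ 0.6191, -0.2061,  0.1119])), (352, array([ 0.6206, -0.2343,  0.1137])), (356, array([ 0.6198, -0.2359,  0.1119])), (360, array([ 0.6202, -0.2371,  0.1128])), (364, array([ 0.5633, -0.2544, -0.0017]))]
400 [(262, array([ 0.5989, -0.2061,  0.1384])), (266, array([ 0.4849, -0.1903, -0.0007])), (270, array([ 0.4846, -0.1931, -0.0012])), (352, array([ 0.5788, -0.2364,  0.113 ])), (356, array([ 0.5782, -0.238 ,  0.1122])), (360, array([ 0.4907, -0.2552,  0.0046])), (364, array([ 0.4913, -0.2579,  0.0053]))]
```

>>> carry_out(slide=[[0, 0, 0], [-0.005, -0.033, 0], [-0.005, -0.033, 0], [-0.005, -0.033, 0], [-0.005, -0.033, 0], [-0.005, -0.033, 0], [-0.005, -0.033, 0], [0, -0.026, 0]], angular=[[0, 0, 0.022], [0, 0, 0], [0, 0, 0], [0, 0, 0], [0, 0, 0], [0, 0, 0], [0, 0, 0], [0, 0, 0]])

```text
time_s: 9.55
tool_pos: [0.5734, 0.0046, 0.1236]
eef_rot: [-0.0, 1.0, 0.0, -0.001]
wrist_force: [0.1, -0.1, -1.8]
grip_width: 0.0325
grasp_force: 60.1
```

>>> carry_out(slide=[[0, 0, 0.012], [0, 0, 0.012], [0, 0, 0], [0, 0, 0]], angular=[[0, 0, 0], [0, 0, 0], [0, 0, 0], [0, 0, 0]])

```text
time_s: 9.88
tool_pos: [0.5743, 0.0015, 0.0993]
eef_rot: [0.0, 1.0, -0.0, -0.001]
wrist_force: [0.6, -0.5, -1.4]
grip_width: 0.0323
grasp_force: 60.1
```

Run:
```python
from h import *
pose(); snap('wrist','w5'); pose()
```

```text
t 9.8833 tcp [0.5743 0.0015 0.0993] yaw -0.05 F [ 0.6 -0.5 -1.4] w 0.0323
t 9.9333 tcp [0.5749 0.0013 0.0999] yaw -0.08 F [ 0.2  0.2 -1.5] w 0.0325
```

View pics/w5.png

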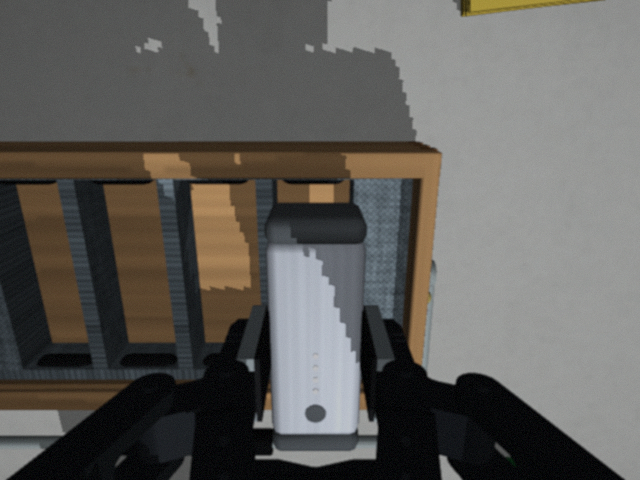

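The bank hovers over bay 0. Its far lower edge is at row 205 (columns 268–364), and the bay's far mouth edge is at about row 180 (columns 275–352). Next I compare the two.

Run:
```python
from h import *
p,d,c=load('w5'); W=cloud(c,d); Z=W[:,:,2]
zt=np.median(Z[300:400,290:330]); print('zt',zt, 'insert',np.median(Z[300:330,375:395]),'rail',np.median(Z[158:166,300:400]))
# bank front face: min/max cols; bottom edge row
col=[v for v in range(185,260) if Z[v,315]>.055][0]; print('bank bottom far row',col, onplane(c,[(315,col)],.0645))
print('front face', [ (v,Z[v,315].round(4),W[v,315,0].round(4)) for v in range(col,col+12,3)])
v=235; us=[u for u in range(240,400) if Z[v,u]>.07]; print('top edges cols',us[0],us[-1],onplane(c,[(us[0]-.5,v),(us[-1]+.5,v)],zt+.001)[:,1])
near=[v for v in range(400,475) if abs(Z[v,315]-zt)<.006][-1]; print('near row',near,onplane(c,[(315,near+.5)],zt+.0005))
# bay edges
for u in(120,220,300,330):
    g=[v for v in range(172,203) if (Z[v,u]>.022)!=(Z[v+1,u]>.022)]; print('far edge',u,g,onplane(c,[(u,v+.5) for v in g],.031)[:,0] if g else '')
for v in(192,):
    g=[u for u in range(5,400) if (Z[v,u]>.018)!=(Z[v,u+1]>.018)]; print('side',v,[(u,onplane(c,[(u+.5,v)],.031)[0,1].round(4)) for u in g])
g=[v for v in range(330,400) if (Z[v,130]>.026)!=(Z[v+1,130]>.026)]; print('near edge',g,onplane(c,[(130,v+.5) for v in g],.031)[:,0])
```

```text
zt 0.0873878254102396 insert 0.0806922520510114 rail 0.043867889323435966
bank bottom far row 203 [[0.61851163 0.00152182 0.0645    ]]
front face [(203, np.float64(0.0662), np.float64(0.6189)), (206, np.float64(0.0714), np.float64(0.6191)), (209, np.float64(0.0749), np.float64(0.6189)), (212, np.float64(0.0788), np.float64(0.6189))]
top edges cols 266 366 [ 0.01745875 -0.01504441]
near row 450 [[0.52532097 0.00158212 0.08788783]]
far edge 120 [183] [0.61935312]
far edge 220 [183] [0.61933247]
far edge 300 [183, 202] [0.61931278 0.61063356]
far edge 330 [183, 202] [0.61930468 0.61062507]
side 192 [(57, np.float64(0.117)), (88, np.float64(0.1031)), (157, np.float64(0.0722)), (181, np.float64(0.0614)), (255, np.float64(0.0282)), (274, np.float64(0.0197)), (351, np.float64(-0.0149))]
near edge [363] [0.5254607]
```

>>> carry_out(slide=[[0.0, -0.001, 0.014], [0, 0, 0.012], [0, 0, 0.004], [0, 0, 0.003], [0, 0, 0.003], [0, 0, 0.003], [0, 0, 0.002], [0, 0, 0]], angular=[[0, 0, 0], [0, 0, 0], [0, 0, 0], [0, 0, 0], [0, 0, 0], [0, 0, 0], [0, 0, 0], [0, 0, 0]])

```text
time_s: 10.6
tool_pos: [0.575, 0.0027, 0.0588]
eef_rot: [0.0, 1.0, -0.0, -0.0]
wrist_force: [-0.7, -0.8, -0.8]
grip_width: 0.033
grasp_force: 39.8
```

>>> carry_out(slide=[[0, 0, 0.001], [0, 0, 0.001], [0, 0, 0]], angular=[[0, 0, 0], [0, 0, 0], [0, 0, 0]])

```text
time_s: 10.85
tool_pos: [0.5752, 0.0028, 0.0569]
eef_rot: [0.0, 1.0, -0.0, 0.0]
wrist_force: [-1.6, 0.4, 0.6]
grip_width: 0.0321
grasp_force: 63.5
```

>>> carry_out(slide=[[0, 0, 0], [0, 0, 0], [0, 0, 0], [0, 0, -0.02], [0, 0, -0.03]], angular=[[0, 0, 0], [0, 0, 0], [0, 0, 0], [0, 0, 0], [0, 0, 0]], hand=0.05)

```text
time_s: 11.27
tool_pos: [0.5734, 0.0026, 0.105]
eef_rot: [0.0, 1.0, -0.0, -0.003]
wrist_force: [0.1, -0.2, 0.3]
grip_width: 0.0499
grasp_force: 0.0
```

>>> carry_out(slide=[[0, 0, 0], [0, 0, 0], [0, 0, 0]], angular=[[0, 0, 0], [0, 0, 0], [0, 0, 0]], hand=0.0)

```text
time_s: 11.52
tool_pos: [0.5753, 0.0027, 0.1069]
eef_rot: [0.0, 1.0, -0.0, 0.0]
wrist_force: [-0.8, 0.8, 0.0]
grip_width: 0.0142
grasp_force: 0.0
```

Run:
```python
from h import *
pose(); p,d,c=snap('wrist','w6'); W=cloud(c,d); Z=W[:,:,2]
print([(u,v,W[v,u].round(4)) for v in (230,270,330,370,400) for u in (290,315)])
```

```text
t 11.5167 tcp [0.5753 0.0027 0.1069] yaw -0.02 F [-0.8  0.8  0. ] w 0.0142
[(290, 230, array([0.6009, 0.0139, 0.0457])), (315, 230, array([0.6011, 0.0028, 0.0465])), (290, 270, array([0.5813, 0.0143, 0.0447])), (315, 270, array([0.5819, 0.0028, 0.0463])), (290, 330, array([0.5853, 0.0109, 0.1051])), (315, 330, array([0.5504, 0.0028, 0.0457])), (290, 370, array([0.5819, 0.01  , 0.1216])), (315, 370, array([0.5282, 0.0028, 0.0464])), (290, 400, array([0.5707, 0.0103, 0.1207])), (315, 400, array([0.5091, 0.0028, 0.045 ]))]
```

View pics/w6.png

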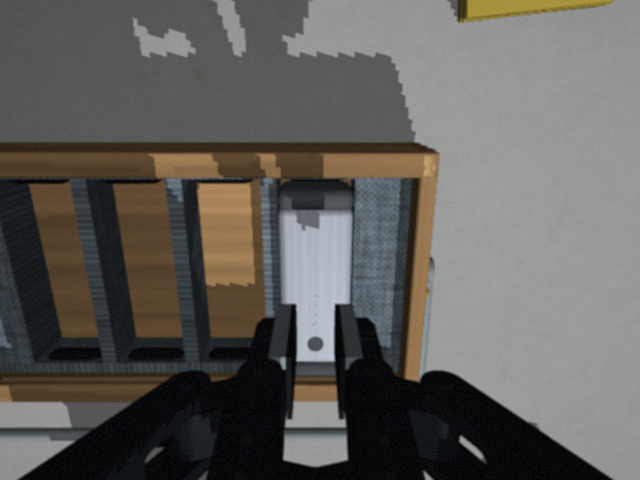

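The bank sits level in bay 0 with its top at about 47 mm. Next I press it down with closed fingers.

>>> carry_out(slide=[[-0.002, 0, 0.012], [0, 0, 0.012], [0, 0, 0.01], [0, 0, 0.004], [0, 0, 0.004], [0, 0, 0.004], [0, 0, 0.004], [0, 0, 0.003]], angular=[[0, 0, 0], [0, 0, 0], [0, 0, 0], [0, 0, 0], [0, 0, 0], [0, 0, 0], [0, 0, 0], [0, 0, 0]])

```text
time_s: 12.23
tool_pos: [0.5733, 0.0028, 0.0536]
eef_rot: [0.0, 1.0, -0.0, 0.0]
wrist_force: [0.4, -0.1, 0.3]
grip_width: 0.0001
grasp_force: 0.2
```

>>> carry_out(slide=[[0, 0, 0.001], [0, 0, 0]], angular=[[0, 0, 0], [0, 0, 0]])

```text
time_s: 12.4
tool_pos: [0.5732, 0.0027, 0.0532]
eef_rot: [0.0, 1.0, -0.0, 0.0]
wrist_force: [-1.7, 0.1, 3.7]
grip_width: -0.0001
grasp_force: 1.7
```

>>> carry_out(slide=[[0, 0, 0.001], [0, 0, 0.0005], [0, 0, 0]], angular=[[0, 0, 0], [0, 0, 0], [0, 0, 0]])

```text
time_s: 12.65
tool_pos: [0.5733, 0.0028, 0.0531]
eef_rot: [0.0, 1.0, -0.0, 0.0]
wrist_force: [-6.9, -1.2, 21.1]
grip_width: 0.0001
grasp_force: 10.5
```

Hard on the floor at 21 N. Lift, check, then go to the second bank at (0.588, -0.353), yaw -16°.

>>> carry_out(slide=[[0, 0, -0.02], [0, 0, -0.035], [0, 0, -0.035], [0, 0, 0]], angular=[[0, 0, 0], [0, 0, 0], [0, 0, 0], [0, 0, 0]])

```text
time_s: 12.98
tool_pos: [0.5769, 0.0032, 0.1478]
eef_rot: [-0.0, 1.0, -0.0, 0.005]
wrist_force: [1.4, 0.5, 0.2]
grip_width: -0.0
grasp_force: 0.0
```

Run:
```python
from h import *
pose(); p,d,c=snap('wrist','w7'); W=cloud(c,d); Z=W[:,:,2]
for x in(.535,.555,.6,.61):
    u,v=project(c,[.572 if 0 else x,.003,.031])[0].astype(int); u2,v2=project(c,[x,-.027,.031])[0].astype(int); print(x,(u,v),np.median(Z[v-2:v+3,u-2:u+3]).round(4),'insert',np.median(Z[v2-2:v2+3,u2-2:u2+3]).round(4))
```

```text
t 12.9833 tcp [0.5769 0.0032 0.1478] yaw -0.02 F [1.4 0.5 0.2] w -0.0
0.535 (np.int64(315), np.int64(309)) 0.1325 insert 0.0296
0.555 (np.int64(315), np.int64(279)) 0.0294 insert 0.0293
0.6 (np.int64(315), np.int64(207)) 0.0292 insert 0.0296
0.61 (np.int64(315), np.int64(190)) 0.0284 insert 0.0293
```

>>> carry_out(slide=[[0.0, 0.037, 0], [0.002, 0.037, 0], [0.002, 0.037, 0], [0.002, 0.037, 0], [0.002, 0.037, 0], [0.002, 0.037, 0], [0.002, 0.037, 0], [0.002, 0.037, 0]], angular=[[0, 0, 0], [0, 0, 0], [0, 0, 0], [0, 0, 0], [0, 0, 0], [0, 0, 0], [0, 0, 0], [0, 0, 0]], hand=0.06)

```text
time_s: 13.7
tool_pos: [0.5866, -0.295, 0.1404]
eef_rot: [-0.0, 1.0, -0.0, -0.0]
wrist_force: [0.9, 0.7, -0.3]
grip_width: 0.0602
grasp_force: 0.0
```

>>> carry_out(slide=[[0, 0.035, 0], [0, 0.025, 0], [0, 0, 0], [0, 0, 0], [0, 0, 0], [0, 0, 0]], angular=[[0, 0, 0], [0, 0, 0], [0, 0, 0.1], [0, 0, 0.1], [0, 0, 0.08], [0, 0, 0]])

```text
time_s: 14.2
tool_pos: [0.5867, -0.3532, 0.1402]
eef_rot: [-0.0, 0.99, -0.142, -0.001]
wrist_force: [0.1, -0.7, 0.0]
grip_width: 0.0598
grasp_force: 0.0
```

Run:
```python
from h import *
pose(); snap('wrist','w8'); banks('w8')
```

```text
t 14.2 tcp [ 0.5867 -0.3532  0.1402] yaw -16.29 F [ 0.1 -0.7  0. ] w 0.0598
blob [34. 22.] 278 (array([ 0.73700739, -0.25374229]), [np.float64(9.726037979125977), np.float64(14.65793228149414)], np.float32(163.95242)) z 0.03
blob [29. 69.] 1013 (array([ 0.71953601, -0.24092978]), [np.float64(10.583093643188477), np.float64(45.008750915527344)], np.float32(120.835236)) z 0.0244
blob [322. 236.] 8709 (array([ 0.58751501, -0.3577099 ]), [np.float64(33.1801643371582), np.float64(94.24777221679688)], np.float32(163.92953)) z 0.0242
blob [238. 435.] 2159 (array([ 0.46579526, -0.26307562]), [np.float64(27.53328514099121), np.float64(57.18619918823242)], np.float32(171.81268)) z 0.0242
```

Bay 0 reads flush (29.4 mm against insert 29.4 mm). Now the second bank.

>>> carry_out(slide=[[0.002, 0.004, 0.02], [0, 0, 0.02], [0, 0, 0.02], [0, 0, 0.02], [0, 0, 0.015], [0, 0, 0.012], [0, 0, 0], [0, 0, 0]], angular=[[0, 0, 0], [0, 0, 0], [0, 0, 0], [0, 0, 0], [0, 0, 0], [0, 0, 0], [0, 0, 0], [0, 0, 0]])

```text
time_s: 14.92
tool_pos: [0.5876, -0.3574, 0.0339]
eef_rot: [-0.0, 0.99, -0.139, -0.001]
wrist_force: [0.3, -0.1, 0.3]
grip_width: 0.0602
grasp_force: 0.0
```

>>> carry_out(slide=[[0, 0, 0], [0, 0, 0], [0, 0, 0], [0, 0, 0], [0, 0, -0.01], [0, 0, -0.02], [0, 0, -0.03], [0, 0, -0.03]], angular=[[0, 0, 0], [0, 0, 0], [0, 0, 0], [0, 0, 0], [0, 0, 0], [0, 0, 0], [0, 0, 0], [0, 0, 0]], hand=0.0, newtons=60)

```text
time_s: 15.58
tool_pos: [0.5871, -0.3573, 0.1252]
eef_rot: [-0.0, 0.99, -0.14, -0.001]
wrist_force: [1.4, -0.1, -1.6]
grip_width: 0.0322
grasp_force: 59.8
```

>>> carry_out(slide=[[0, 0, 0], [0, 0, 0], [0, 0, 0], [0, 0, 0]], angular=[[0, 0, -0.1], [0, 0, -0.1], [0, 0, -0.084], [0, 0, 0]])

```text
time_s: 15.92
tool_pos: [0.5877, -0.3579, 0.1253]
eef_rot: [0.0, 1.0, 0.004, 0.0]
wrist_force: [-0.4, 0.7, -1.8]
grip_width: 0.0324
grasp_force: 59.9
```

>>> carry_out(slide=[[0, -0.02, 0], [-0.002, -0.036, 0], [-0.002, -0.036, 0], [-0.002, -0.036, 0], [-0.002, -0.036, 0], [-0.002, -0.036, 0], [-0.003, -0.036, 0], [0, -0.036, 0]], angular=[[0, 0, 0.008], [0, 0, 0], [0, 0, 0], [0, 0, 0], [0, 0, 0], [0, 0, 0], [0, 0, 0], [0, 0, 0]])

```text
time_s: 16.58
tool_pos: [0.5751, -0.0841, 0.1248]
eef_rot: [0.0, 1.0, -0.004, -0.0]
wrist_force: [0.7, -0.3, -2.5]
grip_width: 0.0324
grasp_force: 59.9
```

>>> carry_out(slide=[[0, -0.036, 0], [0, -0.036, 0], [0, -0.036, 0], [0, -0.025, 0.012], [0, 0, 0.013], [0, 0, 0], [0, 0, 0]], angular=[[0, 0, 0], [0, 0, 0], [0, 0, 0], [0, 0, 0], [0, 0, 0], [0, 0, 0], [0, 0, 0]])

```text
time_s: 17.17
tool_pos: [0.5759, 0.0467, 0.0992]
eef_rot: [0.001, 1.0, -0.003, -0.001]
wrist_force: [-0.0, -0.7, -1.3]
grip_width: 0.0324
grasp_force: 60.0
```

```bash
cat >> h.py <<'E'
def held(f):
    p,d,c=load(f); W=cloud(c,d); Z=W[:,:,2]
    zt=np.median(Z[300:400,290:330]); far=[v for v in range(185,260) if Z[v,315]>.055][0]; near=[v for v in range(400,478) if abs(Z[v,315]-zt)<.006][-1]
    xf=np.median(W[far:far+12,315,0]); xn=onplane(c,[(315,near+.5)],zt+.0005)[0,0]
    us=[u for u in range(240,400) if Z[235,u]>.07]; y=onplane(c,[(us[0]-.5,235),(us[-1]+.5,235)],zt+.001)[:,1]
    ys=[]
    for v in(260,350):
        q=[u for u in range(240,400) if abs(Z[v,u]-zt)<.006]; ys.append(onplane(c,[((q[0]+q[-1])/2,v)],zt)[0,:2].round(4))
    print('held top',zt,'x',xf,xn,(xf+xn)/2,'y',y,y.mean(),ys)
    g=[u for u in range(5,500) if (Z[192,u]>.018)!=(Z[192,u+1]>.018)]; print('side',[(u,onplane(c,[(u+.5,192)],.031)[0,1].round(4)) for u in g])
E
python3 - <<'E'
from h import *
pose(); snap('wrist','w9'); held('w9')
E
```

```text
t 17.1667 tcp [0.5759 0.0467 0.0992] yaw -0.36 F [-0.  -0.7 -1.3] w 0.0324
held top 0.08761285051166884 x 0.6208353283531336 0.5273481729678778 0.5740917506605057 y [0.0628059  0.03006742] 0.04643665717190862 [array([0.6065, 0.0465]), array([0.5722, 0.0467])]
side [(89, np.float64(0.1476)), (158, np.float64(0.1167)), (183, np.float64(0.1055)), (203, np.float64(0.0965)), (204, np.float64(0.0961)), (212, np.float64(0.0925)), (213, np.float64(0.0921)), (256, np.float64(0.0728)), (275, np.float64(0.0643)), (352, np.float64(0.0297))]
```

>>> carry_out(slide=[[-0.0018, -0.0005, 0.014], [0, 0, 0.012], [0, 0, 0.004], [0, 0, 0.003], [0, 0, 0.003], [0, 0, 0.003], [0, 0, 0.003], [0, 0, 0]], angular=[[0, 0, -0.006], [0, 0, 0], [0, 0, 0], [0, 0, 0], [0, 0, 0], [0, 0, 0], [0, 0, 0], [0, 0, 0]])

```text
time_s: 17.88
tool_pos: [0.5745, 0.0478, 0.0571]
eef_rot: [0.0, 1.0, 0.001, -0.0]
wrist_force: [-1.4, 0.0, -2.1]
grip_width: 0.0322
grasp_force: 60.0
```

>>> carry_out(slide=[[0, 0, 0], [0, 0, 0], [0, 0, 0], [0, 0, -0.02], [0, 0, -0.03]], angular=[[0, 0, 0], [0, 0, 0], [0, 0, 0], [0, 0, 0], [0, 0, 0]], hand=0.05)

```text
time_s: 18.3
tool_pos: [0.5729, 0.0476, 0.1056]
eef_rot: [0.0, 1.0, 0.001, -0.002]
wrist_force: [0.3, -1.1, -0.3]
grip_width: 0.0498
grasp_force: 0.0
```

>>> carry_out(slide=[[0, 0, 0], [0, 0, 0], [0, 0, 0], [0, 0, 0], [0, 0, 0]], angular=[[0, 0, 0], [0, 0, 0], [0, 0, 0], [0, 0, 0], [0, 0, 0]], hand=0.0)

```text
time_s: 18.72
tool_pos: [0.5741, 0.0478, 0.1065]
eef_rot: [0.0, 1.0, 0.001, -0.001]
wrist_force: [-0.3, -0.0, 0.2]
grip_width: 0.0002
grasp_force: 0.0
```

Run:
```python
from h import *
pose(); p,d,c=snap('wrist','w10'); W=cloud(c,d); Z=W[:,:,2]
print([(v,W[v,315].round(4)) for v in (200,220,240,270,300,330,360)])
```

```text
t 18.7167 tcp [0.5741 0.0478 0.1065] yaw 0.1 F [-0.3 -0.   0.2] w 0.0002
[(200, array([0.6135, 0.048 , 0.0463])), (220, array([0.6043, 0.0479, 0.0455])), (240, array([0.595 , 0.0479, 0.0455])), (270, array([0.5811, 0.0479, 0.0471])), (300, array([0.5659, 0.0479, 0.0467])), (330, array([0.5847, 0.0479, 0.1056])), (360, array([0.5834, 0.0479, 0.1202]))]
```

Level again at 46–47 mm. Next I press it to TCP ≈ 0.053.

>>> carry_out(slide=[[-0.001, 0, 0.012], [0, 0, 0.012], [0, 0, 0.01], [0, 0, 0.004], [0, 0, 0.004], [0, 0, 0.004], [0, 0, 0.004], [0, 0, 0.003]], angular=[[0, 0, 0], [0, 0, 0], [0, 0, 0], [0, 0, 0], [0, 0, 0], [0, 0, 0], [0, 0, 0], [0, 0, 0]])

```text
time_s: 19.43
tool_pos: [0.5736, 0.0479, 0.054]
eef_rot: [0.0, 1.0, 0.001, -0.0]
wrist_force: [-0.8, 0.5, 0.7]
grip_width: 0.0001
grasp_force: 0.3
```

>>> carry_out(slide=[[0, 0, 0.001], [0, 0, 0.001], [0, 0, 0]], angular=[[0, 0, 0], [0, 0, 0], [0, 0, 0]])

```text
time_s: 19.68
tool_pos: [0.5736, 0.0478, 0.0532]
eef_rot: [0.0, 1.0, 0.001, 0.0]
wrist_force: [-4.2, -0.5, 8.4]
grip_width: 0.0
grasp_force: 4.5
```

>>> carry_out(slide=[[0, 0, 0.0008], [0, 0, 0], [0, 0, -0.02], [0, 0, -0.035], [0, 0, -0.035], [0, 0, 0]], angular=[[0, 0, 0], [0, 0, 0], [0, 0, 0], [0, 0, 0], [0, 0, 0], [0, 0, 0]])

```text
time_s: 20.18
tool_pos: [0.5774, 0.0486, 0.1482]
eef_rot: [-0.001, 1.0, 0.001, 0.005]
wrist_force: [1.9, -0.4, 1.1]
grip_width: 0.0001
grasp_force: 0.0
```

Run:
```python
from h import *
pose(); p,d,c=snap('wrist','w11'); W=cloud(c,d); Z=W[:,:,2]
for y in(.003,.0475):
  for x in(.555,.58,.6,.61):
    u,v=project(c,[x,y,.031])[0].astype(int); print(y,x,np.median(Z[v-2:v+3,u-2:u+3]).round(4))
```

```text
t 20.1833 tcp [0.5774 0.0486 0.1482] yaw 0.09 F [ 1.9 -0.4  1.1] w 0.0001
0.003 0.555 0.0297
0.003 0.58 0.0293
0.003 0.6 0.0291
0.003 0.61 0.0287
0.0475 0.555 0.0294
0.0475 0.58 0.0292
0.0475 0.6 0.0293
0.0475 0.61 0.0283
```

>>> carry_out(slide=[[-0.01, 0.025, 0], [-0.014, 0.033, 0], [-0.014, 0.033, 0], [-0.014, 0.033, 0], [-0.014, 0.033, 0], [-0.014, 0.033, 0], [-0.014, 0.033, 0], [-0.014, 0.033, 0]], angular=[[0, 0, 0], [0, 0, 0], [0, 0, 0], [0, 0, 0], [0, 0, 0], [0, 0, 0], [0, 0, 0], [0, 0, 0]], hand=0.06)

```text
time_s: 20.9
tool_pos: [0.4649, -0.2097, 0.141]
eef_rot: [-0.0, 1.0, 0.001, -0.0]
wrist_force: [-0.2, -0.9, -0.4]
grip_width: 0.0602
grasp_force: 0.0
```

>>> carry_out(slide=[[-0.014, 0.033, 0], [-0.005, 0.01, 0], [0, 0, 0], [0, 0, 0], [0, 0, 0]], angular=[[0, 0, 0], [0, 0, 0], [0, 0, 0.075], [0, 0, 0.075], [0, 0, 0]])

```text
time_s: 21.32
tool_pos: [0.4468, -0.2514, 0.141]
eef_rot: [-0.0, 0.997, -0.076, -0.0]
wrist_force: [0.2, -0.1, 0.1]
grip_width: 0.0599
grasp_force: 0.0
```

Run:
```python
from h import *
pose(); snap('wrist','w12'); banks('w12')
```

```text
t 21.3167 tcp [ 0.4468 -0.2514  0.141 ] yaw -8.74 F [ 0.2 -0.1  0.1] w 0.0599
blob [320. 242.] 8554 (array([ 0.44456519, -0.25371568]), [np.float64(33.19355010986328), np.float64(94.18135833740234)], np.float32(171.19644)) z 0.0242
```

>>> carry_out(slide=[[-0.0018, 0.0026, 0.02], [0, 0, 0.02], [0, 0, 0.02], [0, 0, 0.02], [0, 0, 0.015], [0, 0, 0.012], [0, 0, 0], [0, 0, 0]], angular=[[0, 0, 0], [0, 0, 0], [0, 0, 0], [0, 0, 0], [0, 0, 0], [0, 0, 0], [0, 0, 0], [0, 0, 0]])

```text
time_s: 22.03
tool_pos: [0.4448, -0.253, 0.0341]
eef_rot: [-0.0, 0.997, -0.073, -0.001]
wrist_force: [0.3, -0.8, 0.2]
grip_width: 0.0602
grasp_force: 0.0
```

>>> carry_out(slide=[[0, 0, 0], [0, 0, 0], [0, 0, 0], [0, 0, 0], [0, 0, -0.01], [0, 0, -0.02], [0, 0, -0.03], [0, 0, -0.03]], angular=[[0, 0, 0], [0, 0, 0], [0, 0, 0], [0, 0, 0], [0, 0, 0], [0, 0, 0], [0, 0, 0], [0, 0, 0]], hand=0.0)

```text
time_s: 22.7
tool_pos: [0.4443, -0.2533, 0.126]
eef_rot: [-0.0, 0.997, -0.074, -0.001]
wrist_force: [0.5, -0.8, -1.6]
grip_width: 0.0325
grasp_force: 59.8
```

>>> carry_out(slide=[[0, 0, 0], [0, 0, 0], [0, 0, 0]], angular=[[0, 0, -0.076], [0, 0, -0.076], [0, 0, 0]])

```text
time_s: 22.95
tool_pos: [0.4453, -0.2539, 0.1261]
eef_rot: [0.001, 1.0, 0.004, 0.001]
wrist_force: [-0.1, 0.2, -2.0]
grip_width: 0.0322
grasp_force: 59.9
```

>>> carry_out(slide=[[0.013, -0.0345, 0], [0.013, -0.0345, 0], [0.013, -0.0345, 0], [0.013, -0.0345, 0], [0.013, -0.0345, 0], [0.013, -0.0345, 0], [0.013, -0.0345, 0], [0.013, -0.0345, 0]], angular=[[0, 0, 0.004], [0, 0, 0], [0, 0, 0], [0, 0, 0], [0, 0, 0], [0, 0, 0], [0, 0, 0], [0, 0, 0]])

```text
time_s: 23.62
tool_pos: [0.549, 0.0241, 0.1248]
eef_rot: [0.0, 1.0, -0.002, -0.0]
wrist_force: [0.4, -0.6, -0.8]
grip_width: 0.0325
grasp_force: 59.9
```

>>> carry_out(slide=[[0.013, -0.0345, 0], [0.0125, -0.0345, 0], [0, 0, 0.013], [0, 0, 0.013], [0, 0, 0], [0, 0, 0]], angular=[[0, 0, 0], [0, 0, 0], [0, 0, 0], [0, 0, 0], [0, 0, 0], [0, 0, 0]])

```text
time_s: 24.12
tool_pos: [0.5737, 0.0909, 0.0981]
eef_rot: [0.0, 1.0, -0.001, -0.001]
wrist_force: [0.6, 0.1, -1.2]
grip_width: 0.0324
grasp_force: 60.0
```

Run:
```python
from h import *
pose(); snap('wrist','w13'); held('w13')
```

```text
t 24.1167 tcp [0.5737 0.0909 0.0981] yaw -0.11 F [ 0.6  0.1 -1.2] w 0.0324
held top 0.08678967635424066 x 0.6188881881735948 0.5252515117321055 0.5720698499528502 y [0.10683312 0.07446711] 0.09065011511316645 [array([0.6043, 0.0907]), array([0.57  , 0.0909])]
side [(182, np.float64(0.15)), (256, np.float64(0.117)), (275, np.float64(0.1086)), (352, np.float64(0.0742))]
```

>>> carry_out(slide=[[0, -0.0006, 0.014], [0, 0, 0.011], [0, 0, 0.004], [0, 0, 0.003], [0, 0, 0.003], [0, 0, 0.003], [0, 0, 0.003], [0, 0, 0]], angular=[[0, 0, 0], [0, 0, 0], [0, 0, 0], [0, 0, 0], [0, 0, 0], [0, 0, 0], [0, 0, 0], [0, 0, 0]])

```text
time_s: 24.83
tool_pos: [0.5742, 0.092, 0.0573]
eef_rot: [0.0, 1.0, -0.0, -0.0]
wrist_force: [-0.8, 0.4, -2.0]
grip_width: 0.0322
grasp_force: 60.0
```

>>> carry_out(slide=[[0, 0, 0], [0, 0, 0], [0, 0, 0], [0, 0, -0.02], [0, 0, -0.03]], angular=[[0, 0, 0], [0, 0, 0], [0, 0, 0], [0, 0, 0], [0, 0, 0]], hand=0.05)

```text
time_s: 25.25
tool_pos: [0.5727, 0.0915, 0.1058]
eef_rot: [0.001, 1.0, -0.0, -0.002]
wrist_force: [0.4, -0.2, 0.7]
grip_width: 0.05
grasp_force: 0.0
```

>>> carry_out(slide=[[0, 0, 0], [0, 0, 0], [0, 0, 0], [0, 0, 0], [0, 0, 0]], angular=[[0, 0, 0], [0, 0, 0], [0, 0, 0], [0, 0, 0], [0, 0, 0]], hand=0.0)

```text
time_s: 25.67
tool_pos: [0.5739, 0.0918, 0.1067]
eef_rot: [0.0, 1.0, -0.0, -0.001]
wrist_force: [-0.2, 1.1, -0.4]
grip_width: 0.0001
grasp_force: 0.0
```

Run:
```python
from h import *
pose(); p,d,c=snap('wrist','w14'); W=cloud(c,d); Z=W[:,:,2]
print([(v,W[v,315].round(4)) for v in (200,220,240,270,300)])
```

```text
t 25.6667 tcp [0.5739 0.0918 0.1067] yaw -0.02 F [-0.2  1.1 -0.4] w 0.0001
[(200, array([0.6131, 0.0919, 0.0456])), (220, array([0.6042, 0.0919, 0.046 ])), (240, array([0.5948, 0.0919, 0.0455])), (270, array([0.5806, 0.0919, 0.0464])), (300, array([0.5654, 0.0919, 0.0463]))]
```

>>> carry_out(slide=[[-0.001, 0, 0.012], [0, 0, 0.012], [0, 0, 0.01], [0, 0, 0.004], [0, 0, 0.004], [0, 0, 0.004], [0, 0, 0.004], [0, 0, 0.003]], angular=[[0, 0, 0], [0, 0, 0], [0, 0, 0], [0, 0, 0], [0, 0, 0], [0, 0, 0], [0, 0, 0], [0, 0, 0]])

```text
time_s: 26.38
tool_pos: [0.5731, 0.092, 0.0542]
eef_rot: [0.0, 1.0, -0.0, -0.0]
wrist_force: [-1.4, -0.1, 3.3]
grip_width: -0.0001
grasp_force: 1.0
```

>>> carry_out(slide=[[0, 0, 0.001], [0, 0, 0.001], [0, 0, 0.0008], [0, 0, 0]], angular=[[0, 0, 0], [0, 0, 0], [0, 0, 0], [0, 0, 0]])

```text
time_s: 26.72
tool_pos: [0.5729, 0.092, 0.0531]
eef_rot: [0.0, 1.0, -0.0, -0.0]
wrist_force: [-7.4, -1.8, 18.9]
grip_width: -0.0
grasp_force: 9.4
```

>>> carry_out(slide=[[0, 0, -0.02], [0, 0, -0.035], [0, 0, -0.035], [0, 0, -0.035], [0, 0, -0.03], [0, 0, 0], [0, 0, 0]], angular=[[0, 0, 0], [0, 0, 0], [0, 0, 0], [0, 0, 0], [0, 0, 0], [0, 0, 0], [0, 0, 0]])

```text
time_s: 27.3
tool_pos: [0.5747, 0.0922, 0.2089]
eef_rot: [-0.0, 1.0, -0.0, 0.002]
wrist_force: [-0.2, -0.2, -1.9]
grip_width: -0.0002
grasp_force: 0.0
```

Run:
```python
from h import *
pose(); p,d,c=snap('wrist','w15'); W=cloud(c,d); Z=W[:,:,2]
for y in(.003,.0475,.092,-.028):
  print(y,[np.median(Z[v-2:v+3,u-2:u+3]).round(4) for x in (.53,.545,.58,.6,.61) for u,v in [project(c,[x,y,.031])[0].astype(int)]])
m=(Z>.0525)&(Z<.062)&(W[:,:,1]>.17)&(W[:,:,1]<.23)&(W[:,:,0]>.52)&(W[:,:,0]<.62); v,u=np.where(m); print('bar',rect(onplane(c,np.c_[u,v],.0565)),u.mean(),v.mean(),m.sum())
snap('top','top1'); banks('top1')
```

```text
t 27.3 tcp [0.5747 0.0922 0.2089] yaw -0.03 F [-0.2 -0.2 -1.9] w -0.0002
0.003 [np.float64(0.0292), np.float64(0.0298), np.float64(0.0293), np.float64(0.0294), np.float64(0.0284)]
0.0475 [np.float64(0.0291), np.float64(0.0296), np.float64(0.0294), np.float64(0.0296), np.float64(0.0282)]
0.092 [np.float64(0.0288), np.float64(0.0299), np.float64(0.029), np.float64(0.0293), np.float64(0.0288)]
-0.028 [np.float64(0.0292), np.float64(0.0291), np.float64(0.0292), np.float64(0.0294), np.float64(0.0292)]
bar (array([0.57279199, 0.20006731]), [np.float64(12.101482391357422), np.float64(62.2642707824707)], np.float32(0.6225684)) 153.7855641205326 228.8717589348283 1427
blob [296. 154.] 1588 (array([ 0.81834729, -0.02558164]), [np.float64(50.17575454711914), np.float64(203.1831512451172)], np.float32(0.20495558)) z 0.0219
blob [291. 254.] 741 (array([ 0.57172552, -0.02138002]), [np.float64(43.13619613647461), np.float64(105.68194580078125)], np.float32(179.6534)) z 0.0309
```

View pics/top1.png

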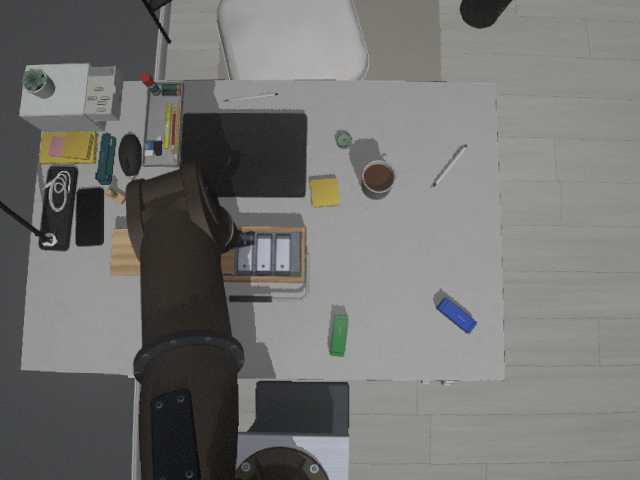

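All three banks are flush and the desk holds no other white bank. Only green at (339,335) and blue at (457,315) remain, with the mug at (378,177) and notes at (325,192) unmoved. Now I shut the lid: bar at (0.572, 0.201).

>>> carry_out(slide=[[-0.0027, -0.027, 0], [0, -0.027, 0], [0, -0.027, 0], [0, -0.028, 0.02], [0, 0, 0.03], [0, 0, 0.03], [0, 0, 0.03], [0, 0, 0.028]], angular=[[0, 0, 0], [0, 0, 0], [0, 0, 0], [0, 0, 0], [0, 0, 0], [0, 0, 0], [0, 0, 0], [0, 0, 0]], hand=0.03)

```text
time_s: 28.07
tool_pos: [0.5693, 0.2006, 0.0654]
eef_rot: [0.001, 1.0, 0.0, -0.002]
wrist_force: [-0.6, 0.2, -0.7]
grip_width: 0.03
grasp_force: 0.0
```

>>> carry_out(slide=[[0, 0, 0], [0, 0, 0.002], [0, 0, 0]], angular=[[0, 0, 0], [0, 0, 0], [0, 0, 0]])

```text
time_s: 28.32
tool_pos: [0.5698, 0.2006, 0.0652]
eef_rot: [0.001, 1.0, -0.0, -0.001]
wrist_force: [-0.6, 0.1, 0.6]
grip_width: 0.0301
grasp_force: 0.0
```

>>> carry_out(slide=[[0, 0, 0], [0, 0, 0], [0, 0, 0], [0, 0, 0]], angular=[[0, 0, 0], [0, 0, 0], [0, 0, 0], [0, 0, 0]], hand=0.0, newtons=30)

```text
time_s: 28.65
tool_pos: [0.5706, 0.2009, 0.0668]
eef_rot: [0.0, 1.0, -0.0, -0.0]
wrist_force: [-0.8, 0.3, -2.7]
grip_width: 0.011
grasp_force: 33.5
```

Clean grip. Sliding shut: 0.210 m to go.

>>> carry_out(slide=[[0, 0.01, 0], [0, 0.02, 0], [0, 0.022, 0], [0, 0.022, 0], [0, 0.022, 0], [0, 0.022, 0], [0, 0.022, 0], [0, 0.022, 0]], angular=[[0, 0, 0], [0, 0, 0], [0, 0, 0], [0, 0, 0], [0, 0, 0], [0, 0, 0], [0, 0, 0], [0, 0, 0]])

```text
time_s: 29.32
tool_pos: [0.5705, 0.0375, 0.0668]
eef_rot: [-0.0, 1.0, -0.0, 0.0]
wrist_force: [1.4, 2.1, -4.8]
grip_width: 0.0111
grasp_force: 33.2
```

>>> carry_out(slide=[[0, 0.02, 0], [0, 0.012, 0], [0, 0.008, 0], [0, 0.006, 0], [0, 0.004, 0], [0, 0, 0], [0, 0, 0]], angular=[[0, 0, 0], [0, 0, 0], [0, 0, 0], [0, 0, 0], [0, 0, 0], [0, 0, 0], [0, 0, 0]])

```text
time_s: 29.9
tool_pos: [0.5706, -0.0089, 0.0668]
eef_rot: [-0.001, 1.0, 0.001, -0.0]
wrist_force: [0.3, 6.9, -2.6]
grip_width: 0.011
grasp_force: 33.5
```

>>> carry_out(slide=[[0, 0.002, 0], [0, 0, 0], [0, 0, 0]], angular=[[0, 0, 0], [0, 0, 0], [0, 0, 0]])

```text
time_s: 30.15
tool_pos: [0.5706, -0.009, 0.0668]
eef_rot: [-0.002, 1.0, 0.002, 0.0]
wrist_force: [-0.6, 11.3, -3.4]
grip_width: 0.0109
grasp_force: 33.4
```

>>> carry_out(slide=[[0, -0.003, 0], [0, 0, 0], [0, 0, 0], [0, 0, 0], [0, 0, -0.03], [0, 0, -0.035], [0, 0, -0.035], [0, 0, -0.035]], angular=[[0, 0, 0], [0, 0, 0], [0, 0, 0], [0, 0, 0], [0, 0, 0], [0, 0, 0], [0, 0, 0], [0, 0, 0]], hand=0.03)

```text
time_s: 30.82
tool_pos: [0.5704, -0.0107, 0.2033]
eef_rot: [0.0, 1.0, -0.0, -0.0]
wrist_force: [0.6, -0.1, 0.3]
grip_width: 0.0301
grasp_force: 0.0
```

>>> carry_out(slide=[[-0.01, -0.02, 0], [-0.015, -0.02, 0], [-0.015, -0.02, 0], [-0.015, -0.02, 0], [-0.015, -0.005, 0], [0, 0, 0], [0, 0, 0]], angular=[[0, 0, 0], [0, 0, 0], [0, 0, 0], [0, 0, 0], [0, 0, 0], [0, 0, 0], [0, 0, 0]])

```text
time_s: 31.4
tool_pos: [0.5006, 0.0748, 0.2021]
eef_rot: [0.0, 1.0, 0.0, 0.0]
wrist_force: [0.7, -0.0, -0.7]
grip_width: 0.0302
grasp_force: 0.0
```

Run:
```python
from h import *
pose(); p,d,c=snap('wrist','w16'); W=cloud(c,d); Z=W[:,:,2]
m=(Z>.0525)&(Z<.062)&(W[:,:,0]>.52)&(W[:,:,0]<.62); v,u=np.where(m); print('bar',rect(onplane(c,np.c_[u,v],.0565)),m.sum())
m=(p.max(2)<45)&(Z<.04)&(Z>.01)&(W[:,:,0]<.49)&(W[:,:,0]>.44); v,u=np.where(m); print('grip',rect(onplane(c,np.c_[u,v],.02)),np.median(Z[m]),u.min(),u.max(),v.min(),v.max())
```

```text
t 31.4 tcp [0.5006 0.0748 0.2021] yaw 0.02 F [ 0.7 -0.  -0.7] w 0.0302
bar (array([ 0.57115961, -0.00743326]), [np.float64(11.495017051696777), np.float64(62.161033630371094)], np.float32(0.11259251)) 1909
grip (array([0.46509744, 0.07643559]), [np.float64(14.680635452270508), np.float64(102.0694351196289)], np.float32(90.0253)) 0.02786408688483935 246 380 251 269
```

View pics/w16.png

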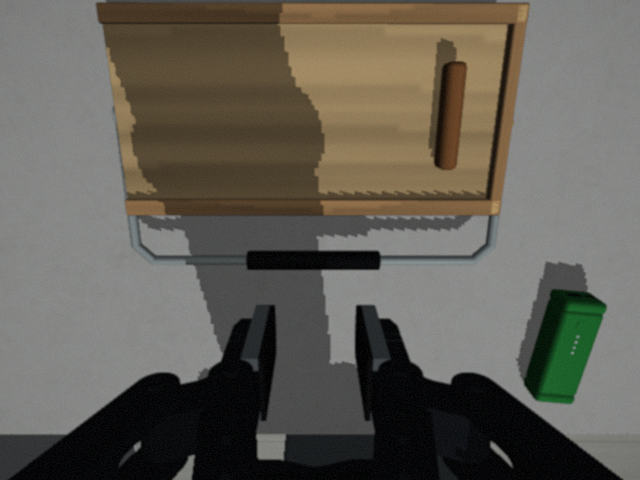

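The lid is shut: TCP was at the same -0.009 as at the first pinch, hard against the stop at 11 N. The bar is at (450,115), and the folded grip at (247–380, 251–269) measures (0.465, 0.0765). Next I turn 90° and take the grip.

>>> carry_out(slide=[[0, 0, 0], [0, 0, 0], [0, 0, 0], [0, 0, 0], [0, 0, 0], [0, 0, 0], [0, 0, 0], [0, 0, 0]], angular=[[0, 0, -0.12], [0, 0, -0.12], [0, 0, -0.12], [0, 0, -0.12], [0, 0, -0.12], [0, 0, -0.12], [0, 0, -0.12], [0, 0, -0.12]])

```text
time_s: 32.12
tool_pos: [0.5019, 0.0737, 0.2017]
eef_rot: [0.0, 0.886, 0.463, 0.0]
wrist_force: [0.2, 0.2, -0.5]
grip_width: 0.0302
grasp_force: 0.0
```

>>> carry_out(slide=[[0, 0, 0], [0, 0, 0], [0, 0, 0], [0, 0, 0], [0, 0, 0], [0, 0, 0], [0, -0.018, 0.01], [0.0015, -0.017, 0.01]], angular=[[0, 0, -0.12], [0, 0, -0.12], [0, 0, -0.12], [0, 0, -0.12], [0, 0, -0.12], [0, 0, -0.011], [0, 0, 0], [0, 0, 0]])

```text
time_s: 32.78
tool_pos: [0.4669, 0.0756, 0.1817]
eef_rot: [0.0, 0.71, 0.705, 0.001]
wrist_force: [-0.8, -0.8, 0.9]
grip_width: 0.03
grasp_force: 0.0
```

>>> carry_out(slide=[[0, 0, 0.02], [0, 0, 0.02], [0, 0, 0.02], [0, 0, 0], [0, 0, 0]], angular=[[0, 0, 0], [0, 0, 0], [0, 0, 0], [0, 0, 0], [0, 0, 0]])

```text
time_s: 33.2
tool_pos: [0.4657, 0.076, 0.1213]
eef_rot: [-0.001, 0.708, 0.706, -0.001]
wrist_force: [1.3, 0.2, -0.4]
grip_width: 0.0303
grasp_force: 0.0
```

Run:
```python
from h import *
pose(); print(ctrl.get_state()['qpos'].round(2)); p,d,c=snap('wrist','w17'); W=cloud(c,d); Z=W[:,:,2]
m=(p.max(2)<45)&(Z<.04)&(Z>.01)&(W[:,:,0]<.49)&(W[:,:,0]>.44)&(W[:,:,1]<.14)&(W[:,:,1]>.02); v,u=np.where(m); print('grip',rect(onplane(c,np.c_[u,v],.02)),m.sum(),u.min(),u.max(),v.min(),v.max())
```

```text
t 33.2 tcp [0.4657 0.076  0.1213] yaw 89.81 F [ 1.3  0.2 -0.4] w 0.0303
[ 0.16  0.42 -0.56  2.05  0.32  0.75 -0.6 ]
grip (array([0.4659617 , 0.07423611]), [np.float64(14.617814064025879), np.float64(104.06863403320312)], np.float32(90.05999)) 4472 303 331 163 339
```

View pics/w17.png

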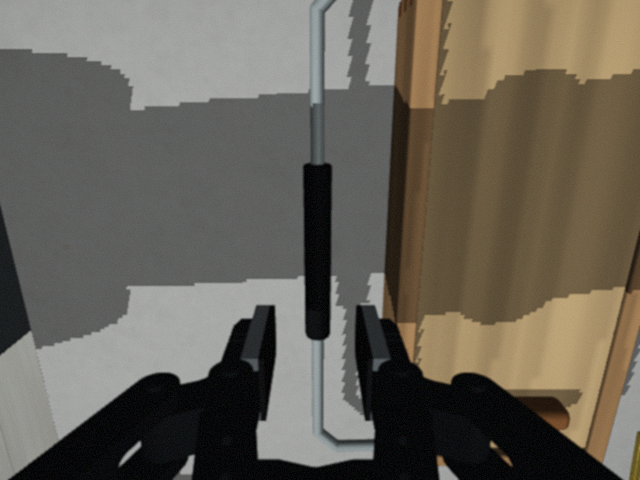

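The grip (303–331, 163–339) lies centred between the fingers. Descend and take it.

>>> carry_out(slide=[[0, 0, 0.02], [0, 0, 0.02], [0, 0, 0.02], [0, 0, 0.015], [0, 0, 0.01], [0, 0, 0.008], [0, 0, 0], [0, 0, 0]], angular=[[0, 0, 0], [0, 0, 0], [0, 0, 0], [0, 0, 0], [0, 0, 0], [0, 0, 0], [0, 0, 0], [0, 0, 0]])

```text
time_s: 33.92
tool_pos: [0.4663, 0.0766, 0.0293]
eef_rot: [0.0, 0.707, 0.707, 0.0]
wrist_force: [0.8, 0.3, 0.1]
grip_width: 0.0302
grasp_force: 0.0
```

>>> carry_out(slide=[[0, 0, 0], [0, 0, 0], [0, 0, 0], [0, 0, 0]], angular=[[0, 0, 0], [0, 0, 0], [0, 0, 0], [0, 0, 0]], hand=0.0, newtons=25)

```text
time_s: 34.25
tool_pos: [0.4667, 0.0767, 0.0294]
eef_rot: [0.001, 0.707, 0.707, 0.001]
wrist_force: [2.2, 0.0, 0.4]
grip_width: 0.0142
grasp_force: 25.3
```

Held (14 mm). Swing along the arc.

>>> carry_out(slide=[[0, 0.0009, -0.0137], [0, 0.0027, -0.0135], [0, 0.0044, -0.013], [0, 0.0061, -0.0123], [0, 0.0076, -0.0114], [0, 0.0091, -0.0103]], angular=[[0, 0, 0], [0, 0, 0], [0, 0, 0], [0, 0, 0], [0, 0, 0], [0, 0, 0]])

```text
time_s: 34.75
tool_pos: [0.4956, 0.0766, 0.1033]
eef_rot: [-0.001, 0.707, 0.707, -0.001]
wrist_force: [-0.5, 2.5, -5.9]
grip_width: 0.0141
grasp_force: 24.5
```

>>> carry_out(slide=[[0, 0.0103, -0.0091], [0, 0.0114, -0.0076], [0, 0.0123, -0.0061], [0, 0.013, -0.0044], [0, 0.0135, -0.0027], [0, 0.0137, -0.0009], [0, 0, 0], [0, 0, 0]], angular=[[0, 0, 0], [0, 0, 0], [0, 0, 0], [0, 0, 0], [0, 0, 0], [0, 0, 0], [0, 0, 0], [0, 0, 0]])

```text
time_s: 35.42
tool_pos: [0.5716, 0.0765, 0.1343]
eef_rot: [0.0, 0.707, 0.707, 0.001]
wrist_force: [2.1, -1.5, 4.0]
grip_width: 0.0142
grasp_force: 26.4
```

>>> carry_out(slide=[[0, 0.002, 0], [0, 0.002, 0], [0, 0, 0], [0, 0, 0]], angular=[[0, 0, 0], [0, 0, 0], [0, 0, 0], [0, 0, 0]])

```text
time_s: 35.75
tool_pos: [0.5721, 0.0766, 0.1342]
eef_rot: [-0.001, 0.707, 0.707, -0.002]
wrist_force: [-12.1, -0.8, 15.8]
grip_width: 0.0139
grasp_force: 27.6
```

Firm stop. Relax, release and lift clear, then check.

>>> carry_out(slide=[[0, -0.003, 0], [0, 0, 0], [0, 0, 0], [0, 0, 0], [0, 0, 0], [0, 0, -0.02], [0, 0, -0.035], [0, 0, -0.035]], angular=[[0, 0, 0], [0, 0, 0], [0, 0, 0], [0, 0, 0], [0, 0, 0], [0, 0, 0], [0, 0, 0], [0, 0, 0]], hand=0.04)

```text
time_s: 36.42
tool_pos: [0.571, 0.0763, 0.2238]
eef_rot: [-0.001, 0.707, 0.707, -0.001]
wrist_force: [0.9, -0.5, 0.2]
grip_width: 0.0402
grasp_force: 0.0
```

>>> carry_out(slide=[[0, -0.02, -0.03], [0, -0.03, -0.02], [0, -0.03, 0], [0, -0.03, 0], [0, -0.03, 0], [0, 0, 0], [0, 0, 0], [0, 0, 0]], angular=[[0, 0, 0], [0, 0, 0], [0, 0, 0], [0, 0, 0], [0, 0, 0], [0, 0, 0], [0, 0, 0], [0, 0, 0]])

```text
time_s: 37.08
tool_pos: [0.4326, 0.0764, 0.2741]
eef_rot: [0.0, 0.707, 0.707, 0.0]
wrist_force: [0.9, -0.6, 0.1]
grip_width: 0.0402
grasp_force: 0.0
```

Run:
```python
from h import *
pose(); p,d,c=snap('side','side1'); W=cloud(c,d)
o=p[130:300,200:460]; cv2.imwrite('pics/side1c.png',cv2.resize(o,None,fx=3,fy=3,interpolation=cv2.INTER_CUBIC)[:,:,::-1])
print('expect grip px',project(c,[[.572,.026,.125],[.572,.126,.125]]))
p,d,c=snap('wrist','w18'); W=cloud(c,d); Z=W[:,:,2]
m=(p.max(2)<55)&(Z>.1)&(Z<.16)&(abs(W[:,:,0]-.57)<.05); v,u=np.where(m); print('grip',m.sum(), W[m].mean(0) if m.any() else '')
```

```text
t 37.0833 tcp [0.4326 0.0764 0.2741] yaw 89.98 F [ 0.9 -0.6  0.1] w 0.0402
expect grip px [[325.43485922 178.95893467]
 [325.19586762 164.71808177]]
grip 3868 [0.56847488 0.08577572 0.12813015]
```

View pics/side1c.png

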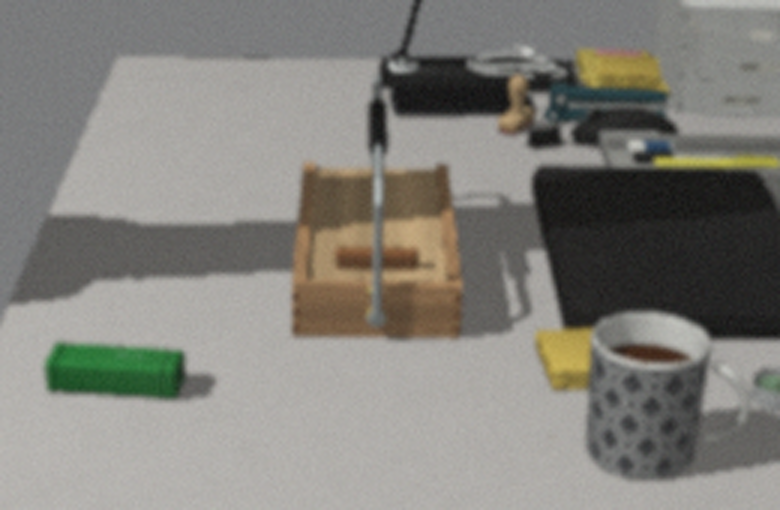

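The crop shows the handle upright at x≈378 over the middle of the case, the lid shut and the mug and notes in place. Handing in.

```bash
python3 -c "
from cell import ctrl
print(ctrl.finish_job())"
```

```text
the job is handed in; nothing more can be done
None
```

I handed the job in at about 37 s: all three power banks sit flush in their recesses, the lid is shut past its ridge, the handle stands upright at its stop, and the mug and sticky notes look untouched in the camera views.

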